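# Restock the tablet station of the laundromat

## Task

Restock the tablet station on the folding table: lay every loose laundry tablet flat and crosswise in its row of the tray, long ones in the blue row and short ones in the yellow row, and put all green scent pucks into the open jar. Once the pucks are in, set the lid on the jar, turn it back (anticlockwise) until the thread drops into place, then screw it clockwise fully home, and let go. Leave the bottles, cup, brush, bowl and other things where they are.

Things in the scene. Friction and masses are not known exactly. Their poses are not given: they have to be found in the camera images.
- long1_mid (a point): Long (full-load) compressed white laundry tablet with a blue waist band, 24 mm wide, 18 mm high, 56 mm long along its own x axis, lies flat on the table (its z up); this point is its centre. May be absent.
- long2_mid (a point): Long (full-load) compressed white laundry tablet with a blue waist band, 24 mm wide, 18 mm high, 56 mm long along its own x axis, lies flat on the table (its z up); this point is its centre. May be absent.
- long3_mid (a point): Long (full-load) compressed white laundry tablet with a blue waist band, 24 mm wide, 18 mm high, 56 mm long along its own x axis, lies flat on the table (its z up); this point is its centre. May be absent.
- short1_mid (a point): Short (half-load) compressed white laundry tablet with a blue waist band, 24 mm wide, 18 mm high, 36 mm long along its own x axis, lies flat on the table (its z up); this point is its centre. May be absent.
- short2_mid (a point): Short (half-load) compressed white laundry tablet with a blue waist band, 24 mm wide, 18 mm high, 36 mm long along its own x axis, lies flat on the table (its z up); this point is its centre. May be absent.
- short3_mid (a point): Short (half-load) compressed white laundry tablet with a blue waist band, 24 mm wide, 18 mm high, 36 mm long along its own x axis, lies flat on the table (its z up); this point is its centre. May be absent.
- puck1_mid (a point): Green scent puck, a disc 28 mm across and 20 mm high, standing on its flat side; this point is its centre. May be absent.
- puck2_mid (a point): Green scent puck, a disc 28 mm across and 20 mm high, standing on its flat side; this point is its centre. May be absent.
- lid_grip (a point): White upright grip bar across the top of the blue lid: 54 mm long (along the lid's own x), 20 mm thick (y), 28 mm tall. This point is the bar's middle, 14 mm above the lid's top face and 45 mm above its lower edge. The lid (about 90 g) starts lying on the table, open side down.
- lid_edge (a point): Centre of the lid's lower edge. Lid: a ribbed blue cap 87 mm across, 31 mm tall without the bar, hollow, open below, 3 mm walls. Inside its lower edge three lugs stand inwards, 120 degrees apart, one under the +x end of the bar. It fits the jar loosely (1 mm sideways play); the tapered mouth guides in a lid lowered up to 4 mm off centre.
- jar_mouth (a point): Clear open jar with a white threaded neck, fixed to the table on a steel foot 104 mm across; body 92 mm wide, mouth 105 mm above the table and 51 mm wide inside; walls 3 mm; inside floor 13 mm above the table. This point is the centre of the mouth, level with the rim; z up.
- jar_thread (a point): Neck axis at the thread's top, 12 mm below the rim. Coarse right-handed three-start thread. A lid set down rests on the thread, lid_grip 33 to 37 mm above jar_mouth; turned clockwise there it soon meets a stop. Turned anticlockwise, at most 100 degrees, its lugs meet gaps (8 degrees to spare either way) and, if free to fall or pressed lightly, it drops to 24 mm.
- jar_foot (a point): Centre of the jar's underside. About the lid once dropped in: turned clockwise (seen from above) by 90 to 110 degrees it sinks a further 6 mm as it turns and meets its end stop with lid_grip 18 mm above jar_mouth. Little torque is needed (under 0.3 N m); it stays where it is left. A lid that lands cocked on the neck (a lug caught at a gap's edge) should be lifted and set down again at another angle.
- row_long (a point): Long row of the fixed grey sorting tray, blue floor. The tray measures 128 by 206 mm, its walls and the divider are 4 mm thick and stand 8 mm above the rows' floor. This row is 66 mm wide along the tray's x axis and 198 mm long along its y axis. This point is the centre of the row on its floor, which is 4 mm above the table; axes are the tray's.
- row_short (a point): Short row of the same tray, yellow floor, 50 mm wide along the tray's x and 198 mm long along y; this point is the centre of the row on its floor, 62 mm from row_long along the tray's +x; axes are the tray's.
- scoop_cup: small open orange cup, 40 mm wide, 35 mm tall, origin under its centre; leave alone
- softener: blue bottle, 60 mm wide, 150 mm tall, origin under its centre; leave alone
- bleach: white bottle with red cap, 68 mm wide, 170 mm tall, origin under its centre; leave alone
- stain_jar: small amber closed jar, 52 mm wide, 60 mm tall, origin under its centre; leave alone
- brush: scrubbing brush lying on the table, origin under its centre; leave alone
- coin_bowl: blue bowl, 100 mm wide, 35 mm tall, origin under its centre; leave alone
There are look-alikes about, which are no part of the job. What is shaped like the part that bears long2_mid but brown or purple is not meant.

How it is judged:
By the outcome, as a careful person would: the job done as asked, in the order asked, and still so for the second after the job is handed in, with the robot touching nothing.
Of long1, long2, long3, short1, short2, short3 only 3 to 4 are there at a start; the rules pass over those that are not, and their reading is None.
Of puck1, puck2 only 1 to 2 are there at a start; the rules pass over those that are not, and their reading is None.
At some moment in a run one of long1, long2, long3, short1, short2, short3 may be knocked a few centimetres aside while the robot is not near it.
Once in a run the grip may slacken for a moment while it holds something.
It also fails if it takes over 210 s, if anything falls off the work surface, if the arm or the gripper's body presses on something with over 40 N, if the wrist force passes 120 N, or if a joint passes its speed limit or range.

## Robot

A 6-joint arm with a two-finger parallel gripper is mounted at the origin on the work surface. World frame = base frame: x ahead of the robot, y to its left, z up, the work surface at z = 0. Lengths are in m, angles in rad, forces in N, time in s.
With the tool pointing down it reaches from about 0.25 to 0.725 m from the base axis. Payload 4 kg.
Tool frame: the origin (TCP) lies on the centre line of the jaws, within the pads' length; the fingertips stand 17 mm ahead of it and the grasp point (between the pads) lies 2 mm behind it; z points along the fingers, y is the line along which they close (so a half turn about z gives the same grasp; the last joint's range is limited). The gripper opens to 85 mm and grips with 20 to 120 N. Pads are 22 mm wide; open, the fingers measure 114 mm over their backs; the gripper's body (76 mm by 85 mm) begins 54 mm behind the grasp point. The pads swing forward as they close: fully open they stand 13 mm farther back than shut.
Start: joints at [-1.113, 0.241, 0.005, 1.335, 0, 1.571], TCP at [0.221, -0.449, 0.248] pointing down, gripper open.
Joint ranges: [-2.72, 2.72], [-1.05, 1.87], [-1.09, 1.28], [-1.99, 2.15], [-1.42, 1.44], [-3.14, 3.14]. Speed limits (rad/s): [2.79, 2.79, 3.14, 3.14, 3.14, 3.14].

## Interface

Orientations are given as a unit quaternion [x, y, z, w].
In Python, from workcell import bot, camera, get_calibration gives the robot as it stands.
- The arm moves only by the tool apply_moves, never from a script. Its argument "steps" is a list of rows, each a list of 3 entries, a list of its own where there are three numbers: the shift along the tool's x, y, z as a fraction of full scale, then the turn, a rotation vector about the tool's x, y, z as a fraction of full scale, then the opening, from 0 (shut) to 1 (fully open). A call has exactly 8 rows; each row shifts and turns the commanded pose from where the row before left it, along the tool's axes as they then stand; what a row does not reach is not made up. Full scale, the value 1, is 20 cm for a shift and pi rad for a turn. A row lasts 1/12 s, in which the tool goes at most 41.7 mm and 7.16 degrees, less where a joint would pass 70% of its speed; a pose out of reach is approached as far as the arm can. A call with a number of a shift or a turn outside -1 to 1 is refused whole. A call with a gripper value outside its range is refused whole. The fingers move at their own pace and stop on an object; the grip force is fixed at half the most. Time passes only in rows, so rows that do not move let the fingers close, or fill a call up. It gives the time, the measured TCP pose, the force, the opening and the grip force at its end, in the units of the state.
- bot.get_obs(): the state, without advancing time (a new reading comes with each control period).
- camera(name): name is "scene" or "top"; returns (picture, depth): 420x560x3 uint8, red, green, blue; 420x560 float32, m along the optical axis (not along the pixel's ray), 0 where there is no reading.
- get_calibration(name): a dict with "fov_y" (degrees; the focal length in pixels is half the picture's height over the tangent of half this angle, whatever the lens; pixels are square), "cx", "cy" (the principal point, pixels), "dist_coeffs" ([k1, k2, p1, p2, k3] as OpenCV has them; the pictures are not rectified), "rvec" (rotation vector, rad) and "tvec" (3), from world to camera coordinates, as OpenCV has them. Camera axes: x right, y down, z forward; pixel columns grow to the right and rows downward; lengths in m; the calibration is good to about 2 mm. A picture is of the moment at which its call begins. get_calibration takes no time and is no camera call.
- bot.job_done(): hands the job in; it is judged then, once.
The state is a dict: "clock": time; "joint_pos": joint angles; "joint_vel": joint speeds; "tau": joint torques, N m; "eef_pos": TCP position; "tool_rot": TCP orientation; "ft_force": force on the tool from outside, world axes, zero at the start; "ft_torque": the same for the moment, N m; "grip_width": finger opening in m; "grasp_force": force on a finger pad.
Only numpy, scipy, OpenCV 4.12 (cv2) and the standard library are available. Lean on these libraries where they do the work, as an engineer would, in place of code of your own. Each camera call takes 0.05 s, during which the arm holds its last target. There are 200 camera calls.

## Working session

There is one attempt and no reset: what is moved stays moved. The work goes in short steps, Python scripts to look and compute and a tool call to move; the robot and the scene stay as the last step left them, time stands still between calls to the robot, and variables do not carry over. Pictures are saved under pics/ and viewed, at most 14 in all, crops included, and the job is handed in when it is done.

Besides the shell and the picture viewer there is one more tool, called after ">>>" as name(argument=value, ...) on one line, values as JSON. apply_moves: Moves the arm, as the interface text tells. Its arguments: {"type":"object","properties":{"steps":{"type":"array"}},"required":["steps"]}

```bash
ls; mkdir -p pics; cat > h.py <<'E'
import numpy as np, cv2
from workcell import bot, camera, get_calibration
from scipy.spatial.transform import Rotation as R
def cal(n):
    c=get_calibration(n); f=210/np.tan(np.radians(c["fov_y"])/2)
    K=np.array([[f,0,c["cx"]],[0,f,c["cy"]],[0,0,1]]); return K,np.array(c["dist_coeffs"],float),cv2.Rodrigues(np.array(c["rvec"],float))[0],np.array(c["tvec"],float)
def ray(n,uv,z):
    K,D,Rm,t=cal(n); uv=np.array(uv,float).reshape(-1,1,2)
    p=cv2.undistortPoints(uv,K,D).reshape(-1,2); d=np.c_[p,np.ones(len(p))]@Rm; o=-Rm.T@t
    return o+d*((z-o[2])/d[:,2])[:,None]
def proj(n,P):
    K,D,Rm,t=cal(n); return cv2.projectPoints(np.array(P,float).reshape(-1,1,3),cv2.Rodrigues(Rm)[0],t,K,D)[0].reshape(-1,2)
def cloud(n,dep):
    K,D,Rm,t=cal(n); v,u=np.mgrid[0:420,0:560]
    p=cv2.undistortPoints(np.stack([u,v],-1).reshape(-1,1,2).astype(float),K,D).reshape(-1,2)
    c=np.c_[p,np.ones(len(p))]*dep.reshape(-1,1); return ((c-t)@Rm).reshape(420,560,3)
E
cat > s.py <<'E'
from h import *
for n in("scene","top"):
    im,d=camera(n); cv2.imwrite(f"pics/{n}0.png",im[:,:,::-1]); np.savez(f"{n}0.npz",im=im,d=d)
    K,D,Rm,t=cal(n); print(n,K[0,0],-Rm.T@t,D)
o=bot.get_obs(); print({k:np.round(v,3) for k,v in o.items()})
E
python3 s.py
```

```text
pics
scene 510.12950848101707 [1.4763783  0.06763425 1.54322768] [-0.19306593  0.          0.          0.          0.        ]
top 432.9011422688776 [0.35466261 0.00735304 1.28231633] [-0.03200329  0.          0.          0.          0.        ]
{'clock': np.float64(0.1), 'joint_pos': array([-1.113,  0.241,  0.004,  1.335,  0.   ,  1.571]), 'joint_vel': array([-0.   , -0.   ,  0.003,  0.001,  0.002,  0.001]), 'tau': array([ 0.0000e+00, -3.7314e+01,  2.5301e+01,  1.1000e-02,  0.0000e+00,
       -0.0000e+00]), 'eef_pos': array([ 0.221, -0.448,  0.247]), 'tool_rot': array([ 0.974,  0.227, -0.   , -0.001]), 'ft_force': array([ 0.76 , -0.163, -0.131]), 'ft_torque': array([-0.015,  0.079, -0.013]), 'grasp_force': np.float64(0.0), 'grip_width': np.float64(0.085)}
```

View pics/top0.png

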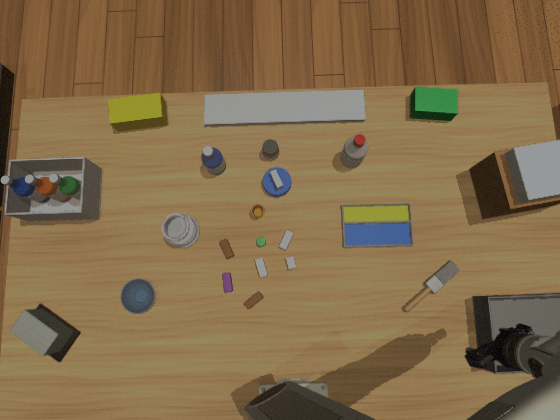

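View pics/scene0.png

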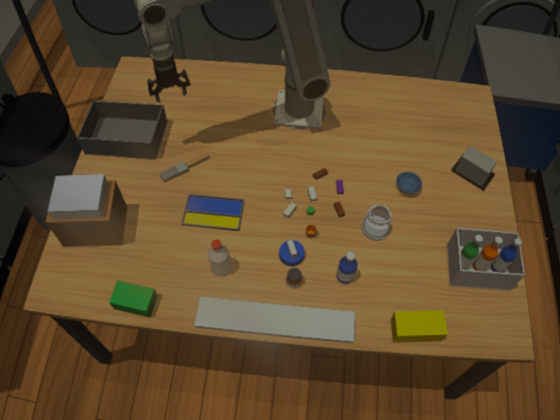

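The top view shows the robot at the bottom. White tablets are at (286,240), (262,268) and (290,263), with look-alikes in brown at (227,248) and (254,300) and purple at (228,282). The green puck is at (261,242), the lid at (277,181), the jar at (179,230), the tray at (377,226) and the cup at (257,212). The green box at (434,103) isn't a puck. I choose the white, blue-banded tablets and the small green disc, and check them in a close crop.

```bash
cat > m.py <<'E'
from h import *
z=np.load("top0.npz"); im,d=z["im"],z["d"]; P=cloud("top",d)
c=cv2.resize(im[165:315,150:420],None,fx=2.9,fy=2.9,interpolation=cv2.INTER_CUBIC); cv2.imwrite("pics/crop0.png",c[:,:,::-1])
hsv=cv2.cvtColor(im,cv2.COLOR_RGB2HSV); h,s,v=cv2.split(hsv)
def blobs(m,name,zt,lo=8,box=(150,140,430,320)):
    k=np.zeros(m.shape,np.uint8); x0,y0,x1,y1=box; k[y0:y1,x0:x1]=m[y0:y1,x0:x1]
    for c in cv2.findContours(k,cv2.RETR_EXTERNAL,cv2.CHAIN_APPROX_NONE)[0]:
        mm=np.zeros_like(k); cv2.drawContours(mm,[c],-1,1,-1); a=mm.sum()
        if a<lo: continue
        vv,uu=np.nonzero(mm); w=ray("top",np.c_[uu,vv],zt)[:,:2]
        ce,sz,an=cv2.minAreaRect(w.astype(np.float32)*1000)
        e=np.linalg.svd(w-w.mean(0),full_matrices=False)[2][0]
        print(name,"px",uu.mean().round(1),vv.mean().round(1),"n",a,"xy",w.mean(0).round(4),"rect",np.round(ce,1),np.round(sz,1),"ang",np.degrees(np.arctan2(e[1],e[0])).round(1)%180,"z",np.median(P[...,2][mm>0]).round(4))
blobs((s<70)&(v>130),"white",.018)
blobs((h>40)&(h<85)&(s>100),"green",.02)
blobs((h>105)&(h<125)&(s>130),"blue",.004)
blobs((h>22)&(h<36)&(s>160)&(v>120),"yellow",.004)
E
python3 m.py
```

```text
white px 428.3 283.0 n 15 xy [ 0.3592 -0.4006] rect [ 359.4 -399.8] [ 5.8 17.1] ang 174.2 z 0.0207
white px 260.7 266.8 n 149 xy [0.4206 0.0816] rect [420.1  81.4] [55.9 22.5] ang 15.300000000000011 z 0.018
white px 290.5 261.9 n 95 xy [ 0.432  -0.0054] rect [431.8  -5.4] [34.4 22.6] ang 16.5 z 0.0177
white px 194.8 238.5 n 19 xy [0.5087 0.2739] rect [508.7 273.8] [ 5.8 42. ] ang 146.6 z 0.0081
white px 285.9 239.1 n 141 xy [0.499  0.0058] rect [498.9   5.8] [22.3 54.1] ang 153.1 z 0.0168
white px 177.3 227.7 n 760 xy [0.5425 0.3262] rect [541.8 327.2] [95.7 89.6] ang 59.8 z 0.0703
white px 276.1 177.8 n 115 xy [0.6852 0.0299] rect [685.4  30. ] [54.1 19.4] ang 23.099999999999994 z 0.0586
white px 207.1 150.1 n 71 xy [0.7792 0.2383] rect [779.5 238.7] [26.1 24.6] ang 32.80000000000001 z 0.1488
green px 260.7 241.2 n 67 xy [0.4949 0.0798] rect [495.5  80.4] [26.4 23.5] ang 67.8 z 0.0195
blue px 377.6 233.8 n 1207 xy [ 0.5082 -0.2668] rect [ 508.  -265.7] [191.9  57.5] ang 89.1 z 0.0046
blue px 266.7 182.6 n 77 xy [0.6747 0.0589] rect [673.8  57.6] [49.4 22. ] ang 18.900000000000006 z 0.0304
blue px 268.5 171.6 n 10 xy [0.7091 0.0527] rect [708.6  51.9] [ 6.6 17.6] ang 148.9 z 0.0296
blue px 283.8 178.1 n 137 xy [0.6872 0.0068] rect [683.9   8.9] [74.  36.6] ang 9.699999999999989 z 0.0302
yellow px 371.6 216.3 n 18 xy [ 0.5613 -0.2525] rect [ 562.  -252.9] [22.8 13. ] ang 15.300000000000011 z 0.0035
yellow px 378.9 212.6 n 37 xy [ 0.5717 -0.2752] rect [ 572.2 -275.4] [31.6 19.6] ang 13.900000000000006 z 0.0041
yellow px 368.8 209.0 n 30 xy [ 0.5837 -0.2456] rect [ 583.1 -243.8] [14.9 31.6] ang 112.4 z 0.004
yellow px 359.0 209.6 n 27 xy [ 0.5828 -0.216 ] rect [ 583.8 -216.8] [23.2 21.7] ang 65.4 z 0.0031
yellow px 397.5 212.2 n 229 xy [ 0.5712 -0.3309] rect [ 570.7 -324.1] [72.5 39.6] ang 82.3 z 0.004
```

View pics/crop0.png

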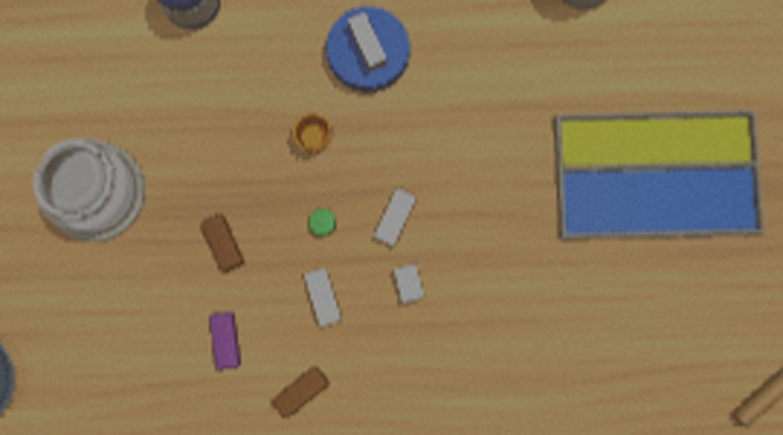

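The crop confirms two long tablets, one short tablet and one puck, with sizes of 56x22, 54x22 and 34x23 mm that match the description. Next I measure the lid bar, jar mouth and tray at their true heights.

```bash
cat > m2.py <<'E'
from h import *
z=np.load("top0.npz"); im,d=z["im"],z["d"]; P=cloud("top",d)
h,s,v=cv2.split(cv2.cvtColor(im,cv2.COLOR_RGB2HSV)); v_,u_=np.mgrid[0:420,0:560]
def reg(m,b): x0,y0,x1,y1=b; k=np.zeros(m.shape,bool); k[y0:y1,x0:x1]=m[y0:y1,x0:x1]; return k
def w(m,zt): vv,uu=np.nonzero(m); return ray("top",np.c_[uu,vv],zt)[:,:2]
for nm,m,zt in (("bar",reg((s<70)&(v>110),(262,165,292,195)),.059),("lid",reg(((h>100)&(h<125)&(s>130)),(255,160,300,200)),.031)):
    a=w(m,zt); print(nm,cv2.minAreaRect((a*1000).astype(np.float32)),a.mean(0)); e=np.linalg.svd(a-a.mean(0),full_matrices=False)[2][0];print(np.degrees(np.arctan2(e[1],e[0])))
    print(" circ",cv2.minEnclosingCircle((a*1000).astype(np.float32)))
Z=P[...,2]
m=reg((Z>.095)&(Z<.112),(150,200,215,260)); a=P[m][:,:2]; print("rim depth",m.sum(),cv2.minEnclosingCircle((a*1000).astype(np.float32)),np.median(Z[m]))
m=reg((Z>.06)&(Z<.095),(150,200,215,260)); a=P[m][:,:2]; print("neck",m.sum(),cv2.minEnclosingCircle((a*1000).astype(np.float32)))
b=reg((h>105)&(h<125)&(s>110),(335,198,420,255)); y=reg((h>22)&(h<36)&(s>120)&(v>100),(335,200,420,224))
y=cv2.morphologyEx(y.astype(np.uint8),cv2.MORPH_OPEN,np.ones((3,3)))>0
for nm,m in(("blue",b),("yel",y)):
    r=cv2.minAreaRect((w(m,.004)*1000).astype(np.float32)); print(nm,m.sum(),r); print(cv2.boxPoints(r).round(1).tolist())
cv2.imwrite("pics/jar0.png",cv2.resize(im[195:265,145:215],None,fx=8,fy=8,interpolation=cv2.INTER_CUBIC)[:,:,::-1])
E
python3 m2.py
```

```text
bar ((679.2186889648438, 21.398574829101562), (78.01903533935547, 56.622833251953125), 49.41604232788086) [0.67844431 0.02799214]
-156.7054847479391
 circ ((672.2991333007812, 26.54665184020996), 42.16641616821289)
lid ((673.719970703125, 30.09539031982422), (77.49552154541016, 76.62415313720703), 88.18067169189453) [0.67484157 0.02773115]
-75.0687568791119
 circ ((673.0425415039062, 28.991159439086914), 40.687259674072266)
rim depth 163 ((534.2637329101562, 314.9045104980469), 35.70927810668945) 0.10185437066735951
neck 397 ((537.3184814453125, 314.62518310546875), 46.5705451965332)
blue 1291 ((509.12603759765625, -265.48297119140625), (193.3914794921875, 60.84560012817383), 89.4849853515625)
[[477.79998779296875, -361.8999938964844], [538.7000122070312, -362.3999938964844], [540.4000244140625, -169.10000610351562], [479.6000061035156, -168.5]]
yel 964 ((571.00244140625, -266.13800048828125), (193.306396484375, 45.6991081237793), 89.50223541259766)
[[547.2999877929688, -362.6000061035156], [593.0, -363.0], [594.7000122070312, -169.6999969482422], [549.0, -169.3000030517578]]
```

View pics/jar0.png

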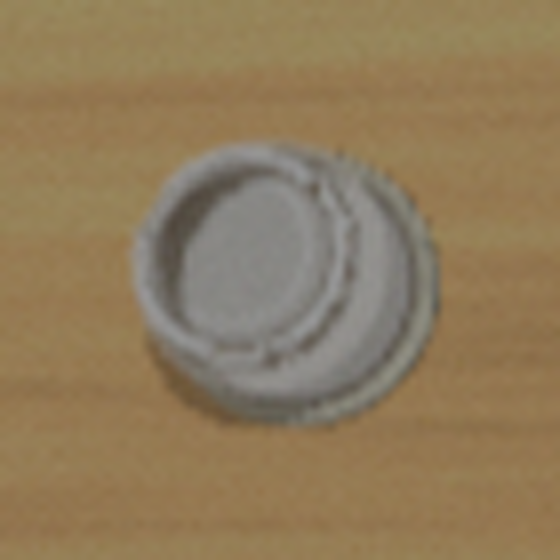

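The jar crop shows the rim ring spanning about x 133–330 and y 143–358 in crop pixels, centred near (232,250), which is image pixel (174,226). The dark ring inside it is the mouth. I check this against a ray, the scene view, and a ring fitted from the depth.

```bash
cat > m3.py <<'E'
from h import *
from scipy.optimize import least_squares
print(ray("top",[(145+232/8,195+250/8)],.105))
for n,b in(("top",(150,200,215,260)),("scene",(350,195,405,250))):
    z=np.load(n+"0.npz"); P=cloud(n,z["d"]); x0,y0,x1,y1=b; Q=P[y0:y1,x0:x1].reshape(-1,3)
    for lo,hi in((.101,.112),(.09,.112)):
        a=Q[(Q[:,2]>lo)&(Q[:,2]<hi)]; f=least_squares(lambda p:np.hypot(a[:,0]-p[0],a[:,1]-p[1])-p[2],[.537,.313,.03],loss="soft_l1",f_scale=.003)
        print(n,lo,len(a),f.x.round(4),"max z",Q[:,2].max().round(4),a.min(0).round(3),a.max(0).round(3))
z=np.load("scene0.npz");P=cloud("scene",z["d"]);im=z["im"];
hh,s,v=cv2.split(cv2.cvtColor(im,cv2.COLOR_RGB2HSV))
g=(hh>40)&(hh<85)&(s>100); n,l,st,c=cv2.connectedComponentsWithStats(g.astype(np.uint8))
for i in range(1,n):
    if st[i,4]>8: print("green",c[i].round(1),st[i,4],np.median(P[l==i],0).round(3))
Z=P[...,2]
m=np.zeros(Z.shape,bool); m[235:275,275:310]=True; a=P[m&(Z>.052)&(Z<.066)]; print("bar scene",len(a),a.mean(0).round(4),cv2.minAreaRect((a[:,:2]*1000).astype(np.float32)))
zt=np.load("top0.npz");Pt=cloud("top",zt["d"]);Z=Pt[...,2];m=np.zeros(Z.shape,bool); m[165:195,262:292]=True; a=Pt[m&(Z>.05)&(Z<.066)]; print("bar top",len(a),a.mean(0).round(4),cv2.minAreaRect((a[:,:2]*1000).astype(np.float32)))
cv2.imwrite("pics/sc0.png",cv2.resize(im[150:270,255:430],None,fx=4.5,fy=4.5,interpolation=cv2.INTER_CUBIC)[:,:,::-1])
E
python3 m3.py
```

```text
[[0.53381182 0.31345086 0.105     ]]
top 0.101 94 [0.5353 0.3151 0.0274] max z 1.2823 [0.507 0.284 0.101] [0.563 0.345 0.11 ]
top 0.09 256 [0.5358 0.3156 0.0308] max z 1.2823 [0.5   0.277 0.09 ] [0.57  0.354 0.11 ]
scene 0.101 52 [0.5402 0.3164 0.0284] max z 1.5432 [0.511 0.287 0.102] [0.572 0.343 0.112]
scene 0.09 181 [0.54   0.3163 0.031 ] max z 1.5432 [0.504 0.279 0.09 ] [0.579 0.351 0.112]
green [310.1 210. ] 42 [0.504 0.08  0.02 ]
green [470.3 250.1] 204 [0.674 0.605 0.133]
green [131.7 297.9] 1113 [ 0.918 -0.456  0.06 ]
bar scene 171 [0.7217 0.0359 0.0594] ((715.2476196289062, 39.051536560058594), (126.74838256835938, 41.744728088378906), 5.570650100708008)
bar top 127 [0.6713 0.0289 0.0582] ((671.9474487304688, 28.768199920654297), (52.56353759765625, 19.654216766357422), 23.703060150146484)
```

View pics/sc0.png

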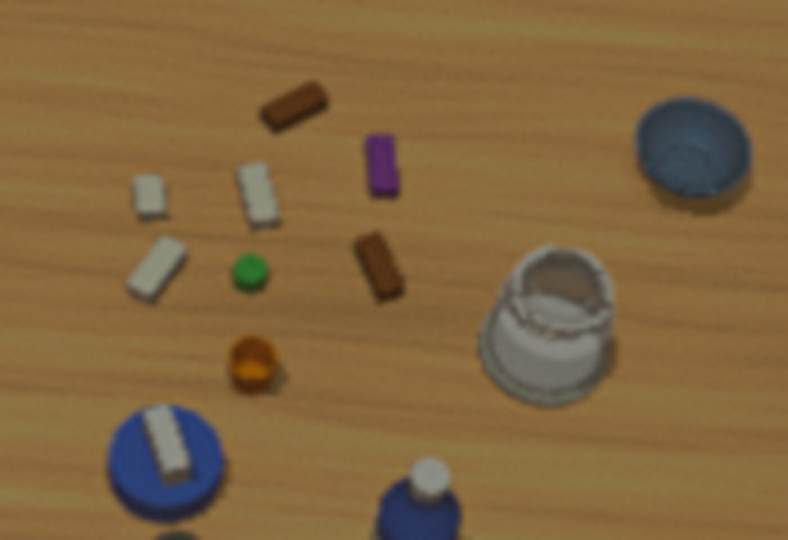

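The scene view agrees with the top view: one puck, three white tablets, and nothing hidden behind the jar. The jar centre is near (.537,.3155), the lid bar at (.6715,.0288) with yaw 23.5°, and the tray x axis at about −0.5°. I start with the short tablet.

>>> apply_moves(steps=[[[0.12,-0.095,-0.0],[0,0,0],0.5],[[0.12,-0.095,0],[0,0,0],0.5],[[0.12,-0.095,0],[0,0,0],0.5],[[0.12,-0.095,0],[0,0,0],0.5],[[0.12,-0.095,0],[0,0,0],0.5],[[0.12,-0.095,0],[0,0,0],0.5],[[0.12,-0.095,0],[0,0,0],0.5],[[0.12,-0.095,0],[0,0,0],0.5]])

```text
clock: 0.77
eef_pos: [0.3261, -0.2258, 0.248]
tool_rot: [0.974, 0.227, -0.0, -0.0]
ft_force: [0.7, 0.2, -0.0]
grip_width: 0.0425
grasp_force: 0.0
```

>>> apply_moves(steps=[[[0.12,-0.095,0.04],[0,0,0],0.5],[[0.12,-0.095,0.04],[0,0,0],0.5],[[0.12,-0.095,0.04],[0,0,0],0.5],[[0.12,-0.095,0.04],[0,0,0],0.5],[[0.12,-0.095,0.04],[0,0,0],0.5],[[0.12,-0.095,0.04],[0,0,0],0.5],[[0.12,-0.095,0.04],[0,0,0.027],0.5],[[0,0,0],[0,0,0.027],0.5]])

```text
clock: 1.43
eef_pos: [0.4187, -0.0297, 0.1906]
tool_rot: [0.989, 0.145, -0.001, -0.001]
ft_force: [0.2, -0.4, 0.5]
grip_width: 0.0428
grasp_force: 0.0
```

```bash
cat > d.py <<'E'
import sys
from h import *
# usage: d.py x y z psi -> remaining shift (tool axes after/before turn) in units
o=bot.get_obs(); p=o["eef_pos"]; Rt=R.from_quat(o["tool_rot"]).as_matrix(); psi=np.degrees(np.arctan2(Rt[1,0],Rt[0,0]))
print("t",round(float(o["clock"]),2),"pos",np.round(p,4),"psi",round(psi,2),"q",np.round(np.degrees(o["joint_pos"]),0),"tilt",np.round(np.degrees(np.arccos(-Rt[2,2])),2),"F",np.round(o["ft_force"],1),"T",np.round(o["ft_torque"],2),"w",round(float(o["grip_width"]),4),"gf",round(float(o["grasp_force"]),1))
for i in range(1,len(sys.argv),4):
    x,y,z,a=map(float,sys.argv[i:i+4]); dp=np.array([x,y,z])-p
    f=lambda q:np.round(np.array([np.cos(q)*dp[0]+np.sin(q)*dp[1],np.sin(q)*dp[0]-np.cos(q)*dp[1],-dp[2]])/.2,3)
    dt=(a-psi+180)%360-180 if abs(a-psi)>360 else a-psi
    print("turn units",round(-dt/180,4),"deg",round(dt,1),"| shift before turn",f(np.radians(psi)),"| after turn",f(np.radians(a)))
    p=np.array([x,y,z]); psi=a
E
python3 d.py .4318 -.0054 .019 16.5 .4318 -.0054 .12 16.5 .571 -.266 .024 -0.5
```

```text
t 1.43 pos [ 0.4187 -0.0297  0.1906] psi 16.62 q [ -4.   7. -17.  66.   0. 159.] tilt 0.16 F [ 0.2 -0.4  0.5] T [-0.03  0.02  0.01] w 0.0428 gf 0.0
turn units 0.0007 deg -0.1 | shift before turn [ 0.098 -0.098  0.858] | after turn [ 0.097 -0.098  0.858]
turn units -0.0 deg 0.0 | shift before turn [ 0.     0.    -0.505] | after turn [ 0.     0.    -0.505]
turn units 0.0944 deg -17.0 | shift before turn [0.297 1.447 0.48 ] | after turn [0.707 1.297 0.48 ]
```

>>> apply_moves(steps=[[[0.098,-0.098,0.1],[0,0,0],0.5],[[0,0,0.18],[0,0,0],0.5],[[0,0,0.18],[0,0,0],0.5],[[0,0,0.18],[0,0,0],0.5],[[0,0,0.1],[0,0,0],0.5],[[0,0,0.08],[0,0,0],0.5],[[0,0,0.038],[0,0,0],0.5],[[0,0,0],[0,0,0],0.1]])

```text
clock: 2.1
eef_pos: [0.4294, -0.0093, 0.019]
tool_rot: [0.99, 0.144, -0.002, -0.0]
ft_force: [0.4, 0.4, 0.3]
grip_width: 0.0318
grasp_force: 0.1
```

>>> apply_moves(steps=[[[0,0,0],[0,0,0],0.0],[[0,0,0],[0,0,0],0.0],[[0,0,0],[0,0,0],0.0],[[0,0,0],[0,0,0],0.0],[[0,0,0],[0,0,0],0.0],[[0,0,-0.15],[0,0,0],0.0],[[0,0,-0.2],[0,0,0],0.0],[[0,0,-0.15],[0,0,0],0.0]])

```text
clock: 2.77
eef_pos: [0.4312, -0.0094, 0.1228]
tool_rot: [0.99, 0.144, 0.0, 0.0]
ft_force: [1.2, 0.3, -0.3]
grip_width: 0.0223
grasp_force: 61.1
```

```bash
python3 d.py .571 -.266 .1 -0.5
```

```text
t 2.77 pos [ 0.4312 -0.0094  0.1228] psi 16.5 q [ -1.  12. -22.  56.  -0. 162.] tilt 0.03 F [ 1.2  0.3 -0.3] T [ 0.02 -0.12  0.  ] w 0.0223 gf 61.1
turn units 0.0945 deg -17.0 | shift before turn [0.306 1.429 0.114] | after turn [0.71  1.277 0.114]
```

>>> apply_moves(steps=[[[0,0,0],[0,0,0.0315],0.0],[[0,0,0],[0,0,0.0315],0.0],[[0,0,0],[0,0,0.0315],0.0],[[0.08,0.14,0],[0,0,0],0.0],[[0.08,0.14,0],[0,0,0],0.0],[[0.08,0.14,0],[0,0,0],0.0],[[0.08,0.14,0],[0,0,0],0.0],[[0.08,0.14,0],[0,0,0],0.0]])

```text
clock: 3.43
eef_pos: [0.5106, -0.1515, 0.1212]
tool_rot: [1.0, -0.004, 0.0, 0.0]
ft_force: [0.1, 0.2, -0.1]
grip_width: 0.0223
grasp_force: 61.2
```

>>> apply_moves(steps=[[[0.08,0.14,0],[0,0,0],0.0],[[0.08,0.14,0],[0,0,0],0.0],[[0.08,0.14,0],[0,0,0],0.0],[[0.05,0.14,0],[0,0,0],0.0],[[0,0,0.1],[0,0,0],0.0],[[0,0,0.1],[0,0,0],0.0],[[0,0,0.05],[0,0,0],0.0],[[0,0,0],[0,0,0],0.0]])

```text
clock: 4.1
eef_pos: [0.5647, -0.2616, 0.0676]
tool_rot: [1.0, -0.004, -0.003, -0.001]
ft_force: [-0.7, 0.0, 0.0]
grip_width: 0.0223
grasp_force: 61.2
```

```bash
python3 d.py .5676 -.266 .024 -0.5
```

```text
t 4.1 pos [ 0.5647 -0.2616  0.0676] psi -0.51 q [-25.  35.   5.  60.   0. 156.] tilt 0.36 F [-0.7  0.   0. ] T [ 0.03  0.05 -0.  ] w 0.0223 gf 61.2
turn units -0.0001 deg 0.0 | shift before turn [0.015 0.022 0.218] | after turn [0.015 0.022 0.218]
```

>>> apply_moves(steps=[[[0.015,0.022,0.0],[0,0,0],0.0],[[0,0,0.07],[0,0,0],0.0],[[0,0,0.07],[0,0,0],0.0],[[0,0,0.05],[0,0,0],0.0],[[0,0,0.025],[0,0,0],0.0],[[0,0,0],[0,0,0],0.0],[[0,0,0],[0,0,0],0.0],[[0,0,0],[0,0,0],0.0]])

```text
clock: 4.77
eef_pos: [0.5707, -0.2673, 0.0287]
tool_rot: [1.0, -0.004, 0.001, 0.0]
ft_force: [0.9, -0.3, 0.4]
grip_width: 0.0224
grasp_force: 61.2
```

>>> apply_moves(steps=[[[0,0,0],[0,0,0],0.4],[[0,0,0],[0,0,0],0.5],[[0,0,0],[0,0,0],0.5],[[0,0,0],[0,0,0],0.5],[[0,0,-0.1],[0,0,0],0.5],[[0,0,-0.15],[0,0,0],0.5],[[0,0,-0.15],[0,0,0],0.5],[[0,0,0],[0,0,0],0.5]])

```text
clock: 5.43
eef_pos: [0.5737, -0.2688, 0.1149]
tool_rot: [1.0, -0.004, 0.005, 0.002]
ft_force: [1.1, -0.7, 1.1]
grip_width: 0.0428
grasp_force: 0.0
```

```bash
python3 d.py .4989 .0058 .12 153.1 .4989 .0058 .019 153.1
```

```text
t 5.43 pos [ 0.5737 -0.2688  0.1149] psi -0.5 q [-25.  33.   9.  65.   0. 155.] tilt 0.68 F [ 1.1 -0.7  1.1] T [-0.02 -0.06  0.02] w 0.0428 gf 0.0
turn units -0.8533 deg 153.6 | shift before turn [-0.386 -1.37  -0.026] | after turn [ 0.955  1.055 -0.026]
turn units -0.0 deg 0.0 | shift before turn [0.    0.    0.505] | after turn [0.    0.    0.505]
```

>>> apply_moves(steps=[[[0,0,0],[0,0,-0.0356],0.5],[[0,0,0],[0,0,-0.0356],0.5],[[0,0,0],[0,0,-0.0356],0.5],[[0,0,0],[0,0,-0.0356],0.5],[[0,0,0],[0,0,-0.0356],0.5],[[0,0,0],[0,0,-0.0356],0.5],[[0,0,0],[0,0,-0.0356],0.5],[[0,0,0],[0,0,-0.0356],0.5]])

```text
clock: 6.1
eef_pos: [0.57, -0.267, 0.1077]
tool_rot: [0.902, 0.431, 0.0, 0.0]
ft_force: [0.6, -0.2, 1.1]
grip_width: 0.0429
grasp_force: 0.0
```

>>> apply_moves(steps=[[[0,0,0],[0,0,-0.0356],0.5],[[0,0,0],[0,0,-0.0356],0.5],[[0,0,0],[0,0,-0.0356],0.5],[[0,0,0],[0,0,-0.0356],0.5],[[0,0,0],[0,0,-0.0356],0.5],[[0,0,0],[0,0,-0.0356],0.5],[[0,0,0],[0,0,-0.0356],0.5],[[0,0,0],[0,0,-0.0356],0.5]])

```text
clock: 6.77
eef_pos: [0.57, -0.267, 0.1077]
tool_rot: [0.627, 0.779, 0.0, 0.0]
ft_force: [0.2, 0.6, 0.6]
grip_width: 0.0426
grasp_force: 0.0
```

>>> apply_moves(steps=[[[0,0,0],[0,0,-0.0356],0.5],[[0,0,0],[0,0,-0.0356],0.5],[[0,0,0],[0,0,-0.0356],0.5],[[0,0,0],[0,0,-0.0356],0.5],[[0,0,0],[0,0,-0.0356],0.5],[[0,0,0],[0,0,-0.0356],0.5],[[0,0,0],[0,0,-0.0356],0.5],[[0,0,0],[0,0,-0.0341],0.5]])

```text
clock: 7.43
eef_pos: [0.57, -0.267, 0.1077]
tool_rot: [0.231, 0.973, -0.0, 0.0]
ft_force: [-0.4, 0.3, -0.3]
grip_width: 0.0424
grasp_force: 0.0
```

>>> apply_moves(steps=[[[0.1,0.11,0],[0,0,0],0.5],[[0.12,0.132,0],[0,0,0],0.5],[[0.12,0.132,0],[0,0,0],0.5],[[0.12,0.132,0],[0,0,0],0.5],[[0.12,0.132,0],[0,0,0],0.5],[[0.12,0.132,0],[0,0,0],0.5],[[0.12,0.132,0],[0,0,0],0.5],[[0.1,0.11,0],[0,0,0],0.5]])

```text
clock: 8.1
eef_pos: [0.4969, -0.0011, 0.1079]
tool_rot: [0.233, 0.973, 0.0, 0.0]
ft_force: [0.3, -0.1, -0.0]
grip_width: 0.0426
grasp_force: 0.0
```

```bash
cat > look.py <<'E'
import sys
from h import *
for i in range(3): im,d=camera("top")
si,sd=camera("scene"); np.savez("now.npz",im=im,d=d,si=si,sd=sd)
P=cloud("top",d); h,s,v=cv2.split(cv2.cvtColor(im,cv2.COLOR_RGB2HSV))
def show(nm,m,zt,lo,hi):
    k=m.astype(np.uint8); k[:140]=0;k[330:]=0;k[:,:150]=0;k[:,430:]=0
    for c in cv2.findContours(k,cv2.RETR_EXTERNAL,cv2.CHAIN_APPROX_NONE)[0]:
        mm=np.zeros_like(k); cv2.drawContours(mm,[c],-1,1,-1); a=mm.sum()
        if a<lo or a>hi: continue
        vv,uu=np.nonzero(mm); zz=np.median(P[...,2][mm>0]); w=ray("top",np.c_[uu,vv],min(max(zz,0),.2))[:,:2]
        e=np.linalg.svd(w-w.mean(0),full_matrices=False)[2][0]; sz=cv2.minAreaRect((w*1000).astype(np.float32))[1]
        print(nm,"px",uu.mean().round(0),vv.mean().round(0),"xy",w.mean(0).round(4),"size",np.round(sorted(sz),0),"ang",(np.degrees(np.arctan2(e[1],e[0]))%180).round(1),"z",zz.round(4))
show("white",(s<75)&(v>130),.018,50,170); show("green",(h>40)&(h<85)&(s>100),.02,20,150)
E
python3 look.py; python3 d.py .4989 .0058 .019 153.1
```

```text
white px 378.0 211.0 xy [ 0.574  -0.2686] size [21. 33.] ang 1.8 z 0.0214
white px 276.0 178.0 xy [0.675  0.0292] size [19. 53.] ang 22.9 z 0.0585
white px 207.0 150.0 xy [0.7354 0.2143] size [22. 23.] ang 25.5 z 0.149
green px 260.0 241.0 xy [0.4951 0.0815] size [18. 24.] ang 7.5 z 0.0196
t 8.3 pos [ 0.4979 -0.0025  0.108 ] psi 153.14 q [ -0.  20. -14.  56.  -0.  27.] tilt 0.06 F [ 0.7 -0.2  1.2] T [-0.01  0.02  0.02] w 0.0426 gf 0.0
turn units 0.0002 deg -0.0 | shift before turn [0.015 0.039 0.445] | after turn [0.015 0.039 0.445]
```

>>> apply_moves(steps=[[[0.015,0.039,0.0],[0,0,0],0.5],[[0,0,0.08],[0,0,0],0.5],[[0,0,0.12],[0,0,0],0.5],[[0,0,0.12],[0,0,0],0.5],[[0,0,0.08],[0,0,0],0.5],[[0,0,0.045],[0,0,0],0.5],[[0,0,0],[0,0,0],0.5],[[0,0,0],[0,0,0],0.3]])

```text
clock: 8.97
eef_pos: [0.4989, 0.0046, 0.0186]
tool_rot: [0.234, 0.972, -0.0, -0.0]
ft_force: [-0.2, 0.2, 0.5]
grip_width: 0.0321
grasp_force: 0.0
```

>>> apply_moves(steps=[[[0,0,0],[0,0,0],0.0],[[0,0,0],[0,0,0],0.0],[[0,0,0],[0,0,0],0.0],[[0,0,0],[0,0,0],0.0],[[0,0,0],[0,0,0],0.0],[[0,0,-0.1],[0,0,0],0.0],[[0,0,-0.2],[0,0,0],0.0],[[0,0,-0.1],[0,0,0],0.0]])

```text
clock: 9.63
eef_pos: [0.4995, 0.0052, 0.1014]
tool_rot: [0.233, 0.972, 0.0, 0.001]
ft_force: [1.2, 0.1, -0.4]
grip_width: 0.0226
grasp_force: 60.3
```

```bash
python3 look.py; python3 d.py .509 -.225 .1 179.5 .509 -.225 .024 179.5
```

```text
white px 378.0 211.0 xy [ 0.5737 -0.2687] size [21. 33.] ang 179.8 z 0.0217
white px 263.0 214.0 xy [0.5443 0.0624] size [ 10. 126.] ang 178.8 z 0.5493
white px 276.0 178.0 xy [0.6749 0.0292] size [19. 53.] ang 22.8 z 0.0584
white px 207.0 150.0 xy [0.7356 0.2142] size [23. 25.] ang 34.6 z 0.1485
green px 259.0 241.0 xy [0.4954 0.0847] size [12. 23.] ang 173.4 z 0.0208
t 9.83 pos [0.4989 0.0052 0.0992] psi 153.03 q [  1.  20. -14.  55.   0.  28.] tilt 0.08 F [ 0.  -0.5 -0. ] T [-0.01  0.05 -0.07] w 0.0224 gf 60.3
turn units -0.1471 deg 26.5 | shift before turn [-0.567 -1.003 -0.004] | after turn [-0.061 -1.151 -0.004]
turn units -0.0 deg 0.0 | shift before turn [0.   0.   0.38] | after turn [0.   0.   0.38]
```

>>> apply_moves(steps=[[[0,0,0],[0,0,-0.0368],0.0],[[0,0,0],[0,0,-0.0368],0.0],[[0,0,0],[0,0,-0.0368],0.0],[[0,0,0],[0,0,-0.0368],0.0],[[-0.01,-0.12,0],[0,0,0],0.0],[[-0.01,-0.16,0],[0,0,0],0.0],[[-0.01,-0.16,0],[0,0,0],0.0],[[-0.01,-0.16,0],[0,0,0],0.0]])

```text
clock: 10.5
eef_pos: [0.5041, -0.1155, 0.0967]
tool_rot: [0.004, 1.0, 0.0, -0.002]
ft_force: [0.0, 0.5, 0.7]
grip_width: 0.0223
grasp_force: 60.3
```

>>> apply_moves(steps=[[[-0.01,-0.16,0],[0,0,0],0.0],[[-0.01,-0.16,0],[0,0,0],0.0],[[0,-0.15,0],[0,0,0],0.0],[[0,-0.08,0],[0,0,0],0.0],[[0,0,0.05],[0,0,0],0.0],[[0,0,0.1],[0,0,0],0.0],[[0,0,0],[0,0,0],0.0],[[0,0,0],[0,0,0],0.0]])

```text
clock: 11.17
eef_pos: [0.5063, -0.2232, 0.066]
tool_rot: [0.004, 1.0, 0.002, -0.003]
ft_force: [-0.2, 0.1, 0.3]
grip_width: 0.0228
grasp_force: 60.3
```

```bash
python3 look.py; python3 d.py .509 -.225 .024 179.5
```

```text
white px 261.0 267.0 xy [0.4205 0.0814] size [23. 56.] ang 15.6 z 0.0178
white px 389.0 198.0 xy [ 0.5752 -0.2594] size [ 11. 113.] ang 159.3 z 0.5172
white px 276.0 178.0 xy [0.6749 0.0293] size [19. 53.] ang 22.8 z 0.0585
white px 207.0 150.0 xy [0.7355 0.2141] size [25. 26.] ang 18.0 z 0.1486
green px 261.0 241.0 xy [0.4951 0.0797] size [24. 26.] ang 43.0 z 0.0198
t 11.37 pos [ 0.5093 -0.2245  0.0693] psi 179.58 q [-24.  28.  -7.  55.   0. -23.] tilt 0.06 F [ 0.5 -0.4 -0.1] T [-0.01 -0.04  0.08] w 0.0224 gf 60.3
turn units 0.0004 deg -0.1 | shift before turn [ 0.001 -0.003  0.227] | after turn [ 0.001 -0.003  0.227]
```

>>> apply_moves(steps=[[[0,0,0.07],[0,0,0],0.0],[[0,0,0.07],[0,0,0],0.0],[[0,0,0.05],[0,0,0],0.0],[[0,0,0.035],[0,0,0],0.0],[[0,0,0],[0,0,0],0.0],[[0,0,0],[0,0,0],0.0],[[0,0,0],[0,0,0],0.3],[[0,0,0],[0,0,0],0.5]])

```text
clock: 12.03
eef_pos: [0.509, -0.225, 0.0241]
tool_rot: [0.004, 1.0, -0.0, 0.0]
ft_force: [0.2, 0.5, 0.7]
grip_width: 0.0362
grasp_force: 0.0
```

>>> apply_moves(steps=[[[0,0,0],[0,0,0],0.5],[[0,0,0],[0,0,0],0.5],[[0,0,-0.08],[0,0,0],0.5],[[0,0,-0.15],[0,0,0],0.5],[[0,0,-0.15],[0,0,-0.03],0.5],[[0,0,0],[0,0,-0.03],0.5],[[0,0,0],[0,0,-0.0283],0.5],[[0,0,0],[0,0,0],0.5]])

```text
clock: 12.7
eef_pos: [0.5092, -0.2252, 0.1007]
tool_rot: [-0.135, 0.991, -0.0, 0.001]
ft_force: [0.6, 0.2, 0.8]
grip_width: 0.0424
grasp_force: 0.0
```

```bash
python3 look.py; python3 d.py .4205 .0816 .1 195.5
```

```text
white px 261.0 267.0 xy [0.4207 0.0815] size [22. 56.] ang 16.1 z 0.0177
white px 393.0 196.0 xy [ 0.5814 -0.2698] size [ 11. 125.] ang 159.0 z 0.5453
white px 276.0 178.0 xy [0.6749 0.0293] size [19. 53.] ang 22.8 z 0.0583
white px 207.0 150.0 xy [0.7353 0.2143] size [23. 27.] ang 33.5 z 0.1483
green px 261.0 241.0 xy [0.4951 0.0799] size [24. 26.] ang 67.8 z 0.0185
t 12.9 pos [ 0.5083 -0.2248  0.0992] psi -164.68 q [-24.  26.  -5.  59.  -0. -39.] tilt 0.06 F [ 0.1 -0.3  0. ] T [ 0.03 -0.05  0.05] w 0.0425 gf 0.0
turn units -0.001 deg 0.2 | shift before turn [ 0.019  1.593 -0.004] | after turn [ 0.014  1.594 -0.004]
```

>>> apply_moves(steps=[[[0,0.13,0],[0,0,0],0.5],[[0,0.17,0],[0,0,0],0.5],[[0,0.17,0],[0,0,0],0.5],[[0,0.17,0],[0,0,0],0.5],[[0,0.17,0],[0,0,0],0.5],[[0,0.17,0],[0,0,0],0.5],[[0,0.17,0],[0,0,0],0.5],[[0,0.17,0],[0,0,0],0.5]])

```text
clock: 13.57
eef_pos: [0.4376, 0.0309, 0.0994]
tool_rot: [-0.133, 0.991, 0.0, -0.0]
ft_force: [0.4, 0.7, 0.1]
grip_width: 0.0426
grasp_force: 0.0
```

>>> apply_moves(steps=[[[0,0.17,0],[0,0,0],0.5],[[0.016,0.1,0],[0,0,0],0.5],[[0,0,0.05],[0,0,0],0.5],[[0,0,0.08],[0,0,0],0.5],[[0,0,0.07],[0,0,0],0.5],[[0,0,0],[0,0,0],0.5],[[0,0,0],[0,0,0],0.5],[[0,0,0],[0,0,0],0.5]])

```text
clock: 14.23
eef_pos: [0.4214, 0.0807, 0.06]
tool_rot: [-0.134, 0.991, 0.0, 0.0]
ft_force: [0.1, -1.0, -0.0]
grip_width: 0.0428
grasp_force: 0.0
```

```bash
python3 look.py; python3 d.py .4207 .0815 .019 195.6
```

```text
white px 224.0 261.0 xy [0.4276 0.1626] size [  9. 108.] ang 6.3 z 0.5121
white px 229.0 257.0 xy [0.4379 0.1507] size [10. 87.] ang 5.5 z 0.5076
white px 268.0 252.0 xy [0.4486 0.0521] size [ 12. 107.] ang 10.3 z 0.5082
white px 363.0 234.0 xy [ 0.5053 -0.2196] size [22. 57.] ang 5.2 z 0.022
white px 378.0 211.0 xy [ 0.5737 -0.2687] size [21. 33.] ang 179.8 z 0.0217
white px 276.0 178.0 xy [0.6753 0.0293] size [19. 53.] ang 23.5 z 0.058
white px 207.0 150.0 xy [0.7356 0.2142] size [23. 25.] ang 34.6 z 0.1484
t 14.43 pos [0.4218 0.0807 0.0604] psi -164.62 q [ 11.  17. -27.  46.   0.  -5.] tilt 0.09 F [-0.8  0.2 -0.1] T [-0.04  0.03 -0.  ] w 0.0426 gf 0.0
turn units -0.0012 deg 0.2 | shift before turn [0.004 0.005 0.207] | after turn [0.004 0.005 0.207]
```

>>> apply_moves(steps=[[[0,0,0.08],[0,0,0],0.5],[[0,0,0.08],[0,0,0],0.5],[[0,0,0.047],[0,0,0],0.5],[[0,0,0],[0,0,0],0.5],[[0,0,0],[0,0,0],0.5],[[0,0,0],[0,0,0],0.2],[[0,0,0],[0,0,0],0.0],[[0,0,0],[0,0,0],0.0]])

```text
clock: 15.1
eef_pos: [0.4222, 0.081, 0.0194]
tool_rot: [-0.134, 0.991, 0.0, 0.001]
ft_force: [0.1, 0.7, 3.9]
grip_width: 0.0225
grasp_force: 59.2
```

>>> apply_moves(steps=[[[0,0,0],[0,0,0],0.0],[[0,0,0],[0,0,0],0.0],[[0,0,0],[0,0,0],0.0],[[0,0,0],[0,0,0],0.0],[[0,0,-0.1],[0,0,0],0.0],[[0,0,-0.2],[0,0,0],0.0],[[0,0,-0.1],[0,0,0],0.0],[[0,0,0],[0,0,0],0.0]])

```text
clock: 15.77
eef_pos: [0.4247, 0.0815, 0.1028]
tool_rot: [-0.134, 0.991, 0.0, 0.005]
ft_force: [2.0, -0.7, -0.5]
grip_width: 0.0226
grasp_force: 58.9
```

```bash
python3 look.py; python3 d.py .509 -.305 .1 179.5
```

```text
white px 363.0 234.0 xy [ 0.5053 -0.2196] size [22. 57.] ang 5.2 z 0.0221
white px 378.0 211.0 xy [ 0.5738 -0.2688] size [21. 33.] ang 179.8 z 0.021
white px 276.0 178.0 xy [0.6751 0.0292] size [19. 53.] ang 23.2 z 0.0583
white px 207.0 150.0 xy [0.7356 0.2144] size [22. 23.] ang 20.6 z 0.1488
t 15.97 pos [0.4202 0.0806 0.0975] psi -164.59 q [ 11.  14. -25.  52.   0.  -5.] tilt 0.1 F [-0.2  0.1 -1.3] T [-0.03 -0.02  0.03] w 0.0226 gf 58.9
turn units -1.9116 deg 344.1 | shift before turn [ 0.084 -1.977 -0.013] | after turn [-0.461 -1.924 -0.013]
```

>>> apply_moves(steps=[[[0,0,0],[0,0,0.0295],0.0],[[0,0,0],[0,0,0.0295],0.0],[[0,0,0],[0,0,0.0295],0.0],[[-0.03,-0.12,0],[0,0,0],0.0],[[-0.04,-0.17,0],[0,0,0],0.0],[[-0.04,-0.17,0],[0,0,0],0.0],[[-0.04,-0.17,0],[0,0,0],0.0],[[-0.04,-0.17,0],[0,0,0],0.0]])

```text
clock: 16.63
eef_pos: [0.4565, -0.0808, 0.0966]
tool_rot: [0.004, 1.0, 0.0, -0.002]
ft_force: [1.6, -0.1, 0.5]
grip_width: 0.0222
grasp_force: 59.0
```

>>> apply_moves(steps=[[[-0.04,-0.17,0],[0,0,0],0.0],[[-0.04,-0.17,0],[0,0,0],0.0],[[-0.04,-0.17,0],[0,0,0],0.0],[[-0.04,-0.17,0],[0,0,0],0.0],[[-0.04,-0.17,0],[0,0,0],0.0],[[-0.04,-0.17,0],[0,0,0],0.0],[[-0.031,-0.104,0],[0,0,0],0.0],[[0,0,0.1],[0,0,0],0.0]])

```text
clock: 17.3
eef_pos: [0.5126, -0.3109, 0.0799]
tool_rot: [0.007, 1.0, -0.003, 0.003]
ft_force: [1.6, -0.3, 0.1]
grip_width: 0.0224
grasp_force: 59.0
```

```bash
python3 look.py; python3 d.py .509 -.305 .024 179.5
```

```text
white px 350.0 327.0 xy [ 0.2593 -0.1433] size [14. 32.] ang 77.7 z 0.6965
white px 378.0 211.0 xy [ 0.574  -0.2687] size [21. 33.] ang 1.8 z 0.0211
white px 276.0 178.0 xy [0.675  0.0293] size [19. 53.] ang 22.8 z 0.058
white px 207.0 150.0 xy [0.7351 0.2141] size [25. 26.] ang 23.5 z 0.1488
green px 261.0 241.0 xy [0.4952 0.0798] size [24. 26.] ang 43.0 z 0.0192
t 17.5 pos [ 0.5079 -0.3035  0.076 ] psi 179.49 q [-31.  31.  -0.  59.   0. -30.] tilt 0.34 F [ 0.2  0.8 -0.3] T [-0.01  0.02 -0.02] w 0.0224 gf 59.0
turn units -0.0001 deg 0.0 | shift before turn [-0.005 -0.007  0.26 ] | after turn [-0.005 -0.007  0.26 ]
```

>>> apply_moves(steps=[[[-0.005,-0.007,0.08],[0,0,0],0.0],[[0,0,0.08],[0,0,0],0.0],[[0,0,0.06],[0,0,0],0.0],[[0,0,0.041],[0,0,0],0.0],[[0,0,0],[0,0,0],0.0],[[0,0,0],[0,0,0],0.0],[[0,0,0],[0,0,0],0.25],[[0,0,0],[0,0,0],0.4]])

```text
clock: 18.17
eef_pos: [0.5117, -0.3065, 0.0274]
tool_rot: [0.004, 1.0, -0.001, 0.001]
ft_force: [0.4, -0.5, -0.4]
grip_width: 0.033
grasp_force: 0.0
```

>>> apply_moves(steps=[[[0,0,0],[0,0,0],0.5],[[0,0,0],[0,0,0],0.5],[[0,0,0],[0,0,0],0.5],[[0,0,-0.1],[0,0,0],0.5],[[0,0,-0.15],[0,0,0],0.5],[[0,0,-0.15],[0,0,0],0.5],[[0,0,0],[0,0,0],0.5],[[0,0,0],[0,0,0],0.5]])

```text
clock: 18.83
eef_pos: [0.5125, -0.3073, 0.1089]
tool_rot: [0.005, 1.0, -0.002, 0.003]
ft_force: [-0.9, -0.8, -1.6]
grip_width: 0.0428
grasp_force: 0.0
```

```bash
python3 look.py; python3 d.py .4945 .081 .1 179.5
python3 - <<'E'
from h import *
z=np.load("now.npz"); cv2.imwrite("pics/c1.png",np.hstack([cv2.resize(z["im"][190:260,330:425],(400,295),interpolation=cv2.INTER_CUBIC),cv2.resize(z["si"][180:250,170:265],(400,295),interpolation=cv2.INTER_CUBIC)])[:,:,::-1])
E
```

```text
white px 325.0 326.0 xy [ 0.2634 -0.0822] size [21. 53.] ang 78.8 z 0.7063
white px 378.0 211.0 xy [ 0.5738 -0.2685] size [21. 33.] ang 3.7 z 0.0214
white px 276.0 178.0 xy [0.675  0.0292] size [19. 53.] ang 22.8 z 0.0582
white px 207.0 150.0 xy [0.7351 0.2141] size [25. 26.] ang 20.4 z 0.1488
green px 261.0 241.0 xy [0.4951 0.0796] size [24. 26.] ang 61.7 z 0.0193
t 19.03 pos [ 0.5099 -0.3057  0.1047] psi 179.48 q [-31.  30.   2.  62.  -0. -30.] tilt 0.16 F [-0.  -0.2  0.1] T [-0.03  0.04 -0.01] w 0.0427 gf 0.0
turn units -0.0001 deg 0.0 | shift before turn [0.094 1.933 0.023] | after turn [0.094 1.933 0.023]
```

View pics/c1.png

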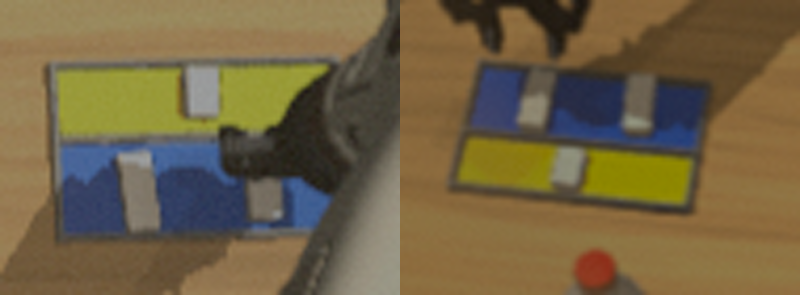

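In the tray crop, the short tablet lies square in the yellow row and both longs lie in the blue row. The left long, at crop (138,190), is about 5° off square, and I'll recheck it at the end. The puck is next.

>>> apply_moves(steps=[[[0.01,0.12,0],[0,0,0],0.55],[[0.01,0.165,0],[0,0,0],0.55],[[0.01,0.165,0],[0,0,0],0.55],[[0.01,0.165,0],[0,0,0],0.55],[[0.01,0.165,0],[0,0,0],0.55],[[0.01,0.165,0],[0,0,0],0.55],[[0.01,0.165,0],[0,0,0],0.55],[[0.01,0.165,0],[0,0,0],0.55]])

```text
clock: 19.7
eef_pos: [0.4958, -0.0495, 0.1049]
tool_rot: [0.005, 1.0, 0.0, -0.001]
ft_force: [0.8, 0.4, 0.1]
grip_width: 0.0468
grasp_force: 0.0
```

>>> apply_moves(steps=[[[0.014,0.165,0],[0,0,0],0.55],[[0,0.165,0],[0,0,0],0.55],[[0,0.165,0],[0,0,0],0.55],[[0,0.1,0],[0,0,0],0.55],[[0,0.063,0],[0,0,0],0.55],[[0,0,0.05],[0,0,0],0.55],[[0,0,0.05],[0,0,0],0.55],[[0,0,0],[0,0,0],0.55]])

```text
clock: 20.37
eef_pos: [0.4933, 0.0792, 0.0831]
tool_rot: [0.005, 1.0, -0.001, -0.003]
ft_force: [0.4, -0.2, -0.0]
grip_width: 0.0472
grasp_force: 0.0
```

```bash
python3 look.py; python3 d.py .4945 .081 .020 179.5
```

```text
white px 363.0 234.0 xy [ 0.5054 -0.2198] size [22. 57.] ang 5.2 z 0.0213
white px 393.0 232.0 xy [ 0.5093 -0.3073] size [22. 50.] ang 178.5 z 0.0218
white px 378.0 211.0 xy [ 0.5739 -0.2686] size [21. 33.] ang 1.8 z 0.0217
white px 223.0 221.0 xy [0.5299 0.1647] size [ 10. 118.] ang 5.6 z 0.5323
white px 276.0 178.0 xy [0.675  0.0292] size [19. 53.] ang 22.9 z 0.0584
white px 207.0 150.0 xy [0.7356 0.2142] size [23. 25.] ang 34.6 z 0.1484
t 20.57 pos [0.4955 0.0794 0.0859] psi 179.37 q [  9.  22. -15.  54.  -0.  10.] tilt 0.04 F [ 1.1 -0.   1.1] T [0.03 0.01 0.07] w 0.0468 gf 0.0
turn units -0.0007 deg 0.1 | shift before turn [0.005 0.008 0.329] | after turn [0.005 0.008 0.329]
```

>>> apply_moves(steps=[[[0.005,0.008,0.1],[0,0,0],0.55],[[0,0,0.12],[0,0,0],0.55],[[0,0,0.08],[0,0,0],0.55],[[0,0,0.029],[0,0,0],0.55],[[0,0,0],[0,0,0],0.55],[[0,0,0],[0,0,0],0.2],[[0,0,0],[0,0,0],0.0],[[0,0,0],[0,0,0],0.0]])

```text
clock: 21.23
eef_pos: [0.4958, 0.0822, 0.0217]
tool_rot: [0.005, 1.0, 0.0, 0.001]
ft_force: [-0.4, 0.7, -0.3]
grip_width: 0.0255
grasp_force: 58.9
```

>>> apply_moves(steps=[[[0,0,0],[0,0,0],0.0],[[0,0,0],[0,0,0],0.0],[[0,0,0],[0,0,0],0.0],[[0,0,-0.1],[0,0,0],0.0],[[0,0,-0.2],[0,0,0],0.0],[[0,0,-0.2],[0,0,0],0.0],[[0,0,-0.15],[0,0,0],0.0],[[0,0,-0.05],[0,0,0],0.0]])

```text
clock: 21.9
eef_pos: [0.4974, 0.0827, 0.1658]
tool_rot: [0.004, 1.0, 0.001, 0.005]
ft_force: [0.3, -0.1, 0.6]
grip_width: 0.0255
grasp_force: 59.1
```

```bash
python3 look.py|grep green; python3 d.py .536 .316 .16 179.5
```

```text
t 22.1 pos [0.4937 0.082  0.1593] psi 179.49 q [ 9. 17. -9. 64.  0. 10.] tilt 0.09 F [ 0.  1. -1.] T [ 0.    0.05 -0.02] w 0.0259 gf 59.1
turn units -0.0001 deg 0.0 | shift before turn [-0.201  1.172 -0.004] | after turn [-0.201  1.172 -0.004]
```

>>> apply_moves(steps=[[[-0.02,0.12,0],[0,0,0],0.0],[[-0.03,0.16,0],[0,0,0],0.0],[[-0.03,0.16,0],[0,0,0],0.0],[[-0.03,0.16,0],[0,0,0],0.0],[[-0.03,0.16,0],[0,0,0],0.0],[[-0.03,0.16,0],[0,0,0],0.0],[[-0.02,0.15,0],[0,0,0],0.0],[[-0.011,0.102,0],[0,0,0],0.0]])

```text
clock: 22.77
eef_pos: [0.5355, 0.3182, 0.1566]
tool_rot: [0.004, 1.0, -0.001, -0.002]
ft_force: [0.3, -0.5, -0.4]
grip_width: 0.0255
grasp_force: 59.1
```

```bash
python3 look.py; python3 d.py .536 .316 .131 179.5;python3 - <<'E'
from h import *
z=np.load("now.npz"); cv2.imwrite("pics/c2.png",np.hstack([cv2.resize(z["im"][190:270,130:230],(400,320),interpolation=cv2.INTER_CUBIC),cv2.resize(z["si"][180:260,330:430],(400,320),interpolation=cv2.INTER_CUBIC)])[:,:,::-1])
E
```

```text
white px 363.0 235.0 xy [ 0.5053 -0.2196] size [22. 57.] ang 4.7 z 0.0215
white px 176.0 231.0 xy [0.5322 0.3299] size [24. 52.] ang 111.2 z 0.015
white px 393.0 232.0 xy [ 0.5094 -0.3074] size [22. 51.] ang 179.8 z 0.022
white px 186.0 232.0 xy [0.5232 0.2881] size [42. 85.] ang 151.6 z 0.0671
white px 378.0 211.0 xy [ 0.5739 -0.2688] size [21. 33.] ang 179.8 z 0.021
white px 276.0 178.0 xy [0.6751 0.0292] size [19. 53.] ang 22.9 z 0.0582
white px 207.0 150.0 xy [0.7354 0.2143] size [22. 23.] ang 20.6 z 0.1494
t 22.97 pos [0.5353 0.3157 0.1571] psi 179.55 q [31. 31. 12. 71. -0. 31.] tilt 0.32 F [0.4 0.3 0.1] T [-0.05 -0.02 -0.02] w 0.0254 gf 59.2
turn units 0.0003 deg -0.0 | shift before turn [-0.003  0.001  0.131] | after turn [-0.003  0.001  0.131]
```

View pics/c2.png

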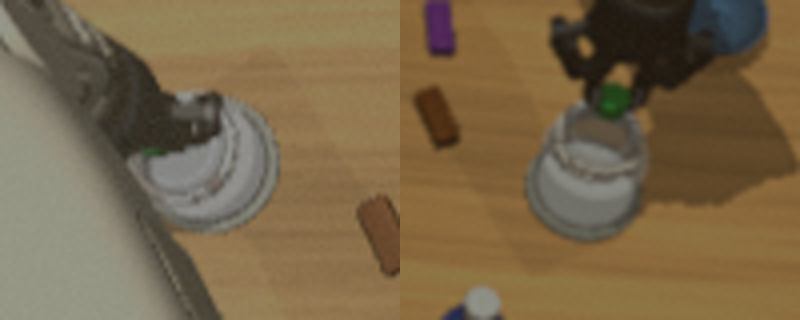

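The puck sits over the mouth in both views: green at (150,151) on the left and (612,100) on the right, just above the rim. I lower slightly and release.

>>> apply_moves(steps=[[[0,0,0.06],[0,0,0],0.0],[[0,0,0.05],[0,0,0],0.0],[[0,0,0],[0,0,0],0.0],[[0,0,0],[0,0,0],0.0],[[0,0,0],[0,0,0],0.5],[[0,0,0],[0,0,0],0.55],[[0,0,0],[0,0,0],0.55],[[0,0,0],[0,0,0],0.55]])

```text
clock: 23.63
eef_pos: [0.5372, 0.3162, 0.139]
tool_rot: [0.005, 1.0, 0.0, 0.001]
ft_force: [0.1, -0.2, -0.1]
grip_width: 0.0469
grasp_force: 0.0
```

>>> apply_moves(steps=[[[0,0,-0.08],[0,0,0],0.55],[[0,0,-0.1],[0,0,0],0.55],[[0,0,0],[0,0,-0.033],0.55],[[0,0,0],[0,0,-0.033],0.55],[[0,0,0],[0,0,-0.033],0.55],[[0,0,0],[0,0,-0.033],0.55],[[0,0,0],[0,0,0],0.55],[[0,0,0],[0,0,0],0.55]])

```text
clock: 24.3
eef_pos: [0.5369, 0.3162, 0.1746]
tool_rot: [-0.2, 0.98, 0.0, 0.0]
ft_force: [-0.1, -0.7, -0.5]
grip_width: 0.0473
grasp_force: 0.0
```

```bash
python3 d.py .671 .0302 .17 203.3; 
```

```text
t 24.3 pos [0.5369 0.3162 0.1746] psi -156.9 q [30. 30. 13. 73. -0.  7.] tilt 0.03 F [-0.1 -0.7 -0.5] T [-0.02 -0.01 -0.01] w 0.0473 gf 0.0
turn units -0.0011 deg 0.2 | shift before turn [-0.056 -1.579  0.023] | after turn [-0.05  -1.579  0.023]
```

>>> apply_moves(steps=[[[0,-0.12,0],[0,0,0],0.5],[[-0.01,-0.165,0],[0,0,0],0.5],[[-0.01,-0.165,0],[0,0,0],0.5],[[-0.01,-0.165,0],[0,0,0],0.5],[[-0.01,-0.165,0],[0,0,0],0.5],[[-0.01,-0.165,0],[0,0,0],0.5],[[0,-0.165,0],[0,0,0],0.5],[[0,-0.1,0],[0,0,0],0.5]])

```text
clock: 24.97
eef_pos: [0.6427, 0.0944, 0.1744]
tool_rot: [-0.199, 0.98, -0.001, 0.0]
ft_force: [-0.2, 0.7, 0.1]
grip_width: 0.0425
grasp_force: 0.0
```

```bash
python3 look.py; python3 d.py .672 .0302 .052 203.3; cat > m4.py <<'E'
from h import *
z=np.load("top0.npz"); im,d=z["im"],z["d"]; P=cloud("top",d); n=np.load("now.npz")
h,s,v=cv2.split(cv2.cvtColor(im,cv2.COLOR_RGB2HSV))
k=((s<90)&(v>110)).astype(np.uint8); k[:165]=0;k[196:]=0;k[:,:262]=0;k[:,292:]=0
cs=cv2.findContours(k,cv2.RETR_EXTERNAL,cv2.CHAIN_APPROX_NONE)[0]
for c in cs:
    if cv2.contourArea(c)<30: continue
    r=cv2.minAreaRect(c); print("bar px",np.round(r[0],1),np.round(r[1],1),ray("top",[r[0]],.059))
# lid: height mask, and blue+white hull
Z=P[...,2]; m=((Z>.022)&(Z<.07)).astype(np.uint8); m[:155]=0;m[205:]=0;m[:,:255]=0;m[:,300:]=0
c=max(cv2.findContours(m,cv2.RETR_EXTERNAL,cv2.CHAIN_APPROX_NONE)[0],key=cv2.contourArea); e=cv2.fitEllipse(c); print("lid ellipse",e,ray("top",[e[0]],.031)); 
b=((h>100)&(h<128)&(s>110)).astype(np.uint8)|k; b[:155]=0;b[205:]=0;b[:,:255]=0;b[:,300:]=0
c=max(cv2.findContours(b,cv2.RETR_EXTERNAL,cv2.CHAIN_APPROX_NONE)[0],key=cv2.contourArea); e=cv2.fitEllipse(cv2.convexHull(c)); print("blue ellipse",e,ray("top",[e[0]],.031))
im=n["im"];g=im[200:255,150:205].astype(int); 
hh,s2,_=cv2.split(cv2.cvtColor(im,cv2.COLOR_RGB2HSV)); gm=(hh>40)&(hh<85)&(s2>40); gm[:200]=0;gm[255:]=0;gm[:,:150]=0;gm[:,205:]=0; print("green in jar",gm.sum(), np.argwhere(gm).mean(0) if gm.any() else 0)
cv2.imwrite("pics/c3.png",cv2.resize(im[195:265,145:215],None,fx=5,fy=5,interpolation=cv2.INTER_CUBIC)[:,:,::-1])
E
python3 m4.py
```

```text
white px 363.0 234.0 xy [ 0.5055 -0.2197] size [22. 57.] ang 6.0 z 0.0219
white px 393.0 232.0 xy [ 0.5101 -0.3076] size [22. 48.] ang 0.0 z 0.0218
white px 186.0 232.0 xy [0.5229 0.2885] size [41. 82.] ang 151.5 z 0.0681
white px 378.0 211.0 xy [ 0.5737 -0.2687] size [21. 33.] ang 179.8 z 0.0216
white px 276.0 178.0 xy [0.6744 0.0286] size [17. 51.] ang 22.8 z 0.0582
white px 259.0 146.0 xy [0.7261 0.068 ] size [11. 37.] ang 11.4 z 0.6089
white px 208.0 149.0 xy [0.7198 0.202 ] size [24. 56.] ang 9.5 z 0.6078
green px 178.0 228.0 xy [0.5389 0.3217] size [18. 21.] ang 149.2 z 0.0289
t 25.17 pos [0.6416 0.0972 0.1742] psi -156.93 q [  9.  33.  18.  75.   0. -14.] tilt 0.03 F [0.7 0.2 1. ] T [-0.01 -0.04  0.01] w 0.0423 gf 0.0
turn units -0.0013 deg 0.2 | shift before turn [-0.009 -0.368  0.611] | after turn [-0.007 -0.368  0.611]
bar px [276.2 177.9] [17.9  6.7] [[0.67414795 0.02875117 0.059     ]]
lid ellipse ((276.4506530761719, 181.27859497070312), (27.180131912231445, 27.829631805419922), 88.88349914550781) [[0.67107689 0.028768   0.031     ]]
blue ellipse ((276.5984802246094, 179.9796600341797), (28.18992805480957, 28.780126571655273), 96.24324798583984) [[0.67504232 0.02822286 0.031     ]]
green in jar 66 [228.68181818 177.93939394]
```

View pics/c3.png

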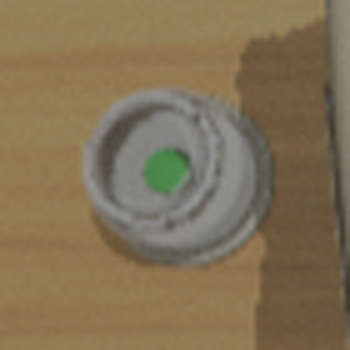

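Green at crop (167,170) shows the puck inside the jar. The depth image looks shifted against the colour image, so I measure that shift before trusting the jar centre.

```bash
cat > m5.py <<'E'
from h import *
for n in("top","scene"):
    z=np.load(n+"0.npz"); im,d=z["im"],z["d"]; P=cloud(n,d); Z=P[...,2]
    h,s,v=cv2.split(cv2.cvtColor(im,cv2.COLOR_RGB2HSV))
    # colour mask of small items vs height mask
    wood=(h>8)&(h<22)&(s>75)&(v>75)
    pts={"top":[(261,267),(290,262),(286,239),(261,241),(227,248),(228,282),(254,300)],"scene":[(288,193),(312,193),(290,210),(310,211),(340,187),(339,209),(320,174)]}[n]
    o=[]
    for (u,w) in pts:
        b=np.zeros(Z.shape,bool); b[w-13:w+14,u-12:u+13]=True
        def comp(m):
            k,l,st,c=cv2.connectedComponentsWithStats((m&b).astype(np.uint8)); i=1+np.argmax(st[1:,4]); return c[i],st[i,4]
        r=im[w,u].astype(int); cm=(np.abs(im.astype(int)-r).sum(2)<70)
        a,na=comp(cm); e,ne=comp(Z>.009); o.append(e-a); print(n,(u,w),a.round(1),na,e.round(1),ne,(e-a).round(2))
    print(np.median(o,0))
    # jar colour circle
    g=cv2.cvtColor(im,cv2.COLOR_RGB2GRAY); x,y=(145,195) if n=="top" else(345,190)
    q=cv2.resize(g[y:y+70,x:x+70],None,fx=8,fy=8,interpolation=cv2.INTER_CUBIC)
    cc=cv2.HoughCircles(q,cv2.HOUGH_GRADIENT,2,20,param1=80,param2=30,minRadius=60,maxRadius=170)
    if cc is not None and n=="top":
        for c in cc[0][:5]: print("circle r px",(c[2]/8).round(2),ray(n,[(x+(c[0]+.5)/8-.5,y+(c[1]+.5)/8-.5)],.105).round(4))
E
python3 m5.py
```

```text
top (261, 267) [260.7 266.7] 143 [260.9 266.6] 161 [ 0.17 -0.11]
top (290, 262) [290.6 261.9] 93 [290.5 262.2] 98 [-0.06  0.27]
top (286, 239) [285.9 239.2] 135 [285.8 239.9] 156 [-0.03  0.74]
top (261, 241) [260.6 240.8] 64 [260.8 241.7] 73 [0.16 0.9 ]
top (227, 248) [226.2 248.5] 202 [226.1 247.8] 159 [-0.05 -0.7 ]
top (228, 282) [226.7 282.1] 153 [227.  281.5] 170 [ 0.31 -0.54]
top (254, 300) [253.3 299.7] 194 [253.2 299.5] 167 [-0.1  -0.21]
[-0.02592593 -0.10845676]
scene (288, 193) [287.6 192.5] 48 [287.5 192.8] 59 [-0.17  0.33]
scene (312, 193) [312. 192.] 74 [311.5 192.8] 94 [-0.5   0.76]
scene (290, 210) [289.1 208.3] 79 [289. 209.] 102 [-0.14  0.7 ]
scene (310, 211) [310.2 209.2] 44 [309.7 209.7] 54 [-0.56  0.54]
scene (340, 187) [339.4 185.8] 83 [339.3 186.2] 90 [-0.15  0.38]
scene (339, 209) [338.8 209.2] 117 [338.6 208.4] 97 [-0.23 -0.76]
scene (320, 174) [320.1 173.6] 109 [319.5 172.9] 99 [-0.53 -0.68]
[-0.22935941  0.37884873]
```

```bash
python3 d.py .674 .030 .12 203.1 .674 .03 .051 203.1
```

```text
t 25.17 pos [0.6416 0.0972 0.1742] psi -156.93 q [  9.  33.  18.  75.   0. -14.] tilt 0.03 F [0.7 0.2 1. ] T [-0.01 -0.04  0.01] w 0.0423 gf 0.0
turn units -0.0001 deg 0.0 | shift before turn [-0.017 -0.373  0.271] | after turn [-0.017 -0.373  0.271]
turn units -0.0 deg 0.0 | shift before turn [-0.     0.     0.345] | after turn [-0.     0.     0.345]
```

>>> apply_moves(steps=[[[-0.005,-0.1,0],[0,0,0],0.5],[[-0.006,-0.14,0],[0,0,0],0.5],[[-0.006,-0.093,0],[0,0,0],0.5],[[0,-0.04,0.05],[0,0,0],0.5],[[0,0,0.12],[0,0,0],0.5],[[0,0,0.1],[0,0,0],0.5],[[0,0,0],[0,0,0],0.5],[[0,0,0],[0,0,0],0.5]])

```text
clock: 25.83
eef_pos: [0.6722, 0.032, 0.1183]
tool_rot: [-0.202, 0.979, 0.001, -0.002]
ft_force: [-0.1, -0.6, 0.1]
grip_width: 0.043
grasp_force: 0.0
```

```bash
python3 look.py; python3 d.py .674 .030 .051 203.1
```

```text
white px 363.0 234.0 xy [ 0.5058 -0.2197] size [22. 54.] ang 5.3 z 0.0219
white px 393.0 232.0 xy [ 0.5096 -0.3074] size [22. 51.] ang 179.8 z 0.0221
white px 378.0 211.0 xy [ 0.5738 -0.2688] size [21. 33.] ang 179.8 z 0.0213
white px 207.0 150.0 xy [0.7357 0.2146] size [22. 23.] ang 3.4 z 0.149
green px 178.0 228.0 xy [0.5385 0.322 ] size [18. 21.] ang 144.0 z 0.0283
t 26.03 pos [0.6751 0.0313 0.1222] psi -156.71 q [  3.  38.  19.  71.   0. -21.] tilt 0.18 F [0.3 0.5 0.9] T [-0.04  0.07  0.06] w 0.0427 gf 0.0
turn units -1.999 deg 359.8 | shift before turn [ 0.007 -0.004  0.356] | after turn [ 0.007 -0.004  0.356]
```

>>> apply_moves(steps=[[[0.007,-0.004,0.05],[0,0,0],0.5],[[0,0,0.1],[0,0,0],0.5],[[0,0,0.1],[0,0,0],0.5],[[0,0,0.07],[0,0,0],0.5],[[0,0,0.036],[0,0,0],0.5],[[0,0,0],[0,0,0],0.5],[[0,0,0],[0,0,0],0.5],[[0,0,0],[0,0,0],0.3]])

```text
clock: 26.7
eef_pos: [0.6738, 0.0292, 0.0499]
tool_rot: [-0.201, 0.98, -0.0, 0.001]
ft_force: [-0.2, -0.6, 0.2]
grip_width: 0.0317
grasp_force: 0.0
```

>>> apply_moves(steps=[[[0,0,0],[0,0,0],0.2],[[0,0,0],[0,0,0],0.0],[[0,0,0],[0,0,0],0.0],[[0,0,0],[0,0,0],0.0],[[0,0,0],[0,0,0],0.0],[[0,0,0],[0,0,0],0.0],[[0,0,0],[0,0,0],0.0],[[0,0,0],[0,0,0],0.0]])

```text
clock: 27.37
eef_pos: [0.6739, 0.0292, 0.0502]
tool_rot: [-0.201, 0.98, -0.0, 0.001]
ft_force: [0.1, 0.5, 6.3]
grip_width: 0.019
grasp_force: 59.3
```

```bash
python3 d.py .674 .030 .21 203.1 .537 .316 .21 203.1
```

```text
t 27.37 pos [0.6739 0.0292 0.0502] psi -156.76 q [  2.  41.  13.  62.  -0. -21.] tilt 0.12 F [0.1 0.5 6.3] T [ 0.01 -0.06 -0.01] w 0.019 gf 59.3
turn units -1.9992 deg 359.9 | shift before turn [-0.002  0.003 -0.799] | after turn [-0.002  0.003 -0.799]
turn units -0.0 deg 0.0 | shift before turn [ 0.069  1.584 -0.   ] | after turn [ 0.069  1.584 -0.   ]
```

>>> apply_moves(steps=[[[0,0,-0.06],[0,0,0],0.0],[[0,0,-0.12],[0,0,0],0.0],[[0,0,-0.15],[0,0,0],0.0],[[0,0,-0.15],[0,0,0],0.0],[[0,0,-0.15],[0,0,0],0.0],[[0,0,-0.12],[0,0,0],0.0],[[0,0,-0.05],[0,0,0],0.0],[[0,0,0],[0,0,0],0.0]])

```text
clock: 28.03
eef_pos: [0.6744, 0.0293, 0.2125]
tool_rot: [-0.201, 0.979, -0.0, 0.003]
ft_force: [0.0, -0.2, -1.2]
grip_width: 0.0186
grasp_force: 58.6
```

>>> apply_moves(steps=[[[0,0.08,0],[0,0,0],0.0],[[0.007,0.13,0],[0,0,0],0.0],[[0.007,0.14,0],[0,0,0],0.0],[[0.007,0.14,0],[0,0,0],0.0],[[0.007,0.14,0],[0,0,0],0.0],[[0.007,0.14,0],[0,0,0],0.0],[[0.007,0.14,0],[0,0,0],0.0],[[0.007,0.14,0],[0,0,0],0.0]])

```text
clock: 28.7
eef_pos: [0.5784, 0.2195, 0.2058]
tool_rot: [-0.202, 0.979, -0.0, -0.003]
ft_force: [0.6, 0.8, -0.6]
grip_width: 0.0191
grasp_force: 58.7
```

>>> apply_moves(steps=[[[0.007,0.14,0],[0,0,0],0.0],[[0.007,0.14,0],[0,0,0],0.0],[[0.006,0.14,0],[0,0,0],0.0],[[0,0.08,0],[0,0,0],0.0],[[0,0.034,0],[0,0,0],0.0],[[0,0,0],[0,0,0],0.0],[[0,0,0],[0,0,0],0.0],[[0,0,0],[0,0,0],0.0]])

```text
clock: 29.37
eef_pos: [0.5354, 0.3137, 0.2081]
tool_rot: [-0.201, 0.98, -0.001, -0.001]
ft_force: [-0.1, -0.2, -1.2]
grip_width: 0.0193
grasp_force: 58.8
```

```bash
python3 look.py; python3 d.py .537 .316 .147 203.1; python3 - <<'E'
from h import *
z=np.load("now.npz"); cv2.imwrite("pics/c4.png",np.hstack([cv2.resize(z["im"][190:270,130:230],(400,320),interpolation=cv2.INTER_CUBIC),cv2.resize(z["si"][180:260,330:430],(400,320),interpolation=cv2.INTER_CUBIC)])[:,:,::-1])
E
```

```text
white px 363.0 234.0 xy [ 0.5057 -0.2195] size [22. 55.] ang 5.2 z 0.0217
white px 393.0 232.0 xy [ 0.5095 -0.3074] size [22. 51.] ang 179.2 z 0.0219
white px 187.0 230.0 xy [0.5272 0.2856] size [39. 87.] ang 162.2 z 0.0669
white px 378.0 211.0 xy [ 0.5738 -0.2688] size [21. 33.] ang 179.8 z 0.021
white px 207.0 150.0 xy [0.7354 0.2141] size [23. 25.] ang 34.6 z 0.149
t 29.57 pos [0.536  0.3138 0.2091] psi -156.86 q [30. 29. 16. 78. -0.  7.] tilt 0.01 F [-0.4 -0.3 -0.6] T [-0.03 -0.02 -0.01] w 0.0193 gf 58.8
turn units -1.9998 deg 360.0 | shift before turn [-0.009  0.008  0.311] | after turn [-0.009  0.008  0.311]
```

View pics/c4.png

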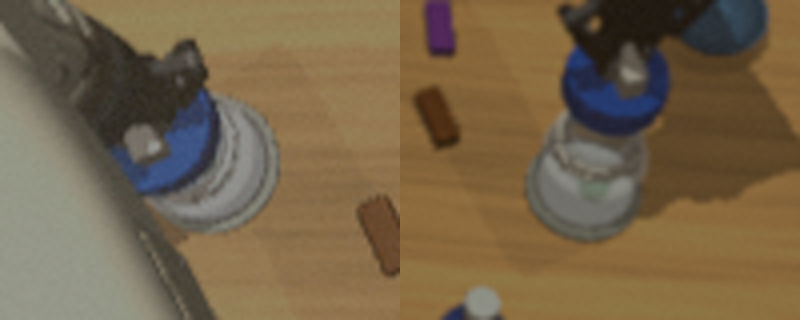

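The lid is held level over the neck in both views, and the puck shows through the jar wall at (592,188). I lower onto the thread gently.

>>> apply_moves(steps=[[[-0.009,0.008,0],[0,0,0],0.0],[[0,0,0.06],[0,0,0],0.0],[[0,0,0.08],[0,0,0],0.0],[[0,0,0.06],[0,0,0],0.0],[[0,0,0.04],[0,0,0],0.0],[[0,0,0.02],[0,0,0],0.0],[[0,0,0.015],[0,0,0],0.0],[[0,0,0],[0,0,0],0.0]])

```text
clock: 30.23
eef_pos: [0.5365, 0.317, 0.1539]
tool_rot: [-0.201, 0.98, -0.0, -0.0]
ft_force: [-1.0, 0.3, -1.3]
grip_width: 0.0191
grasp_force: 58.8
```

```bash
python3 look.py>/dev/null; python3 d.py .537 .316 .147 203.1
```

```text
t 30.43 pos [0.5369 0.3173 0.155 ] psi -156.76 q [31. 31. 11. 71. -0.  7.] tilt 0.09 F [ 0.8 -0.9 -0.2] T [-0.06  0.01 -0.02] w 0.0191 gf 58.8
turn units -1.9992 deg 359.9 | shift before turn [ 0.002 -0.006  0.04 ] | after turn [ 0.002 -0.006  0.04 ]
```

>>> apply_moves(steps=[[[0,0,0.01],[0,0,0],0.0],[[0,0,0.01],[0,0,0],0.0],[[0,0,0.01],[0,0,0],0.0],[[0,0,0.008],[0,0,0],0.0],[[0,0,0],[0,0,0],0.0],[[0,0,0],[0,0,0],0.0],[[0,0,0],[0,0,0],0.0],[[0,0,0],[0,0,0],0.0]])

```text
clock: 31.1
eef_pos: [0.5363, 0.3167, 0.1463]
tool_rot: [-0.201, 0.98, -0.0, -0.0]
ft_force: [0.1, -1.8, -1.7]
grip_width: 0.019
grasp_force: 58.7
```

```bash
python3 d.py .537 .316 .143 203.1
```

```text
t 31.1 pos [0.5363 0.3167 0.1463] psi -156.77 q [31. 31. 10. 70. -0.  7.] tilt 0.05 F [ 0.1 -1.8 -1.7] T [-0.5   0.01  0.02] w 0.019 gf 58.7
turn units -1.9993 deg 359.9 | shift before turn [-0.002 -0.005  0.016] | after turn [-0.002 -0.005  0.016]
```

>>> apply_moves(steps=[[[0,0,0.005],[0,0,0],0.0],[[0,0,0],[0,0,0],0.0],[[0,0,0.005],[0,0,0],0.0],[[0,0,0],[0,0,0],0.0],[[0,0,0.005],[0,0,0],0.0],[[0,0,0],[0,0,0],0.0],[[0,0,0],[0,0,0],0.0],[[0,0,0],[0,0,0],0.0]])

```text
clock: 31.77
eef_pos: [0.5367, 0.3167, 0.1441]
tool_rot: [-0.201, 0.98, -0.0, 0.0]
ft_force: [-0.8, -5.7, 5.3]
grip_width: 0.0191
grasp_force: 59.5
```

```bash
python3 d.py .537 .316 .143 203.1
```

```text
t 31.77 pos [0.5367 0.3167 0.1441] psi -156.78 q [31. 31. 10. 69. -0.  7.] tilt 0.06 F [-0.8 -5.7  5.3] T [-1.41  0.23 -0.04] w 0.0191 gf 59.5
turn units -1.9993 deg 359.9 | shift before turn [-0.    -0.004  0.006] | after turn [-0.    -0.004  0.006]
```

>>> apply_moves(steps=[[[0.003,-0.007,0],[0,0,0],0.0],[[0,0,0],[0,0,0],0.0],[[0,0,0],[0,0,0],0.0],[[0,0,0],[0,0,0],0.0],[[0,0,0],[0,0,0],0.0],[[0,0,0],[0,0,0],0.0],[[0,0,0],[0,0,0],0.0],[[0,0,0],[0,0,0],0.0]])

```text
clock: 32.43
eef_pos: [0.5364, 0.3158, 0.1433]
tool_rot: [-0.202, 0.979, 0.0, -0.0]
ft_force: [0.3, -0.8, -1.5]
grip_width: 0.0187
grasp_force: 58.8
```

```bash
python3 d.py .537 .316 .143 203.1
```

```text
t 32.43 pos [0.5364 0.3158 0.1433] psi -156.74 q [30. 31. 10. 69.  0.  7.] tilt 0.02 F [ 0.3 -0.8 -1.5] T [-0.22 -0.09  0.01] w 0.0187 gf 58.8
turn units -1.9991 deg 359.8 | shift before turn [-0.003 -0.     0.001] | after turn [-0.003 -0.     0.001]
```

>>> apply_moves(steps=[[[0,0,0.004],[0,0,0],0.0],[[0,0,0],[0,0,0],0.0],[[0,0,0.004],[0,0,0],0.0],[[0,0,0],[0,0,0],0.0],[[0,0,0.003],[0,0,0],0.0],[[0,0,0],[0,0,0],0.0],[[0,0,0],[0,0,0],0.0],[[0,0,0],[0,0,0],0.0]])

```text
clock: 33.1
eef_pos: [0.5365, 0.3158, 0.143]
tool_rot: [-0.202, 0.979, 0.0, 0.001]
ft_force: [-3.7, -2.5, 7.9]
grip_width: 0.0189
grasp_force: 60.2
```

```bash
python3 d.py .537 .316 .143 203.1
```

```text
t 33.1 pos [0.5365 0.3158 0.143 ] psi -156.75 q [30. 31. 10. 69.  0.  7.] tilt 0.09 F [-3.7 -2.5  7.9] T [-0.6   0.59 -0.03] w 0.0189 gf 60.2
turn units -1.9992 deg 359.8 | shift before turn [-0.003 -0.     0.   ] | after turn [-0.003  0.     0.   ]
```

>>> apply_moves(steps=[[[0,0,0],[0,0,-0.02],0.0],[[0,0,0],[0,0,-0.02],0.0],[[0,0,0],[0,0,-0.02],0.0],[[0,0,0],[0,0,-0.02],0.0],[[0,0,0],[0,0,-0.02],0.0],[[0,0,0],[0,0,-0.02],0.0],[[0,0,0],[0,0,-0.02],0.0],[[0,0,0],[0,0,0],0.0]])

```text
clock: 33.77
eef_pos: [0.5369, 0.3159, 0.1429]
tool_rot: [-0.411, 0.912, 0.0, 0.001]
ft_force: [-1.4, -2.0, 7.4]
grip_width: 0.0191
grasp_force: 59.8
```

```bash
python3 d.py .537 .316 .143 203.1
```

```text
t 33.77 pos [0.5369 0.3159 0.1429] psi -131.43 q [ 30.  31.  10.  69.   0. -18.] tilt 0.13 F [-1.4 -2.   7.4] T [-0.53  0.46  0.24] w 0.0191 gf 59.8
turn units -1.8585 deg 334.5 | shift before turn [-0.001 -0.    -0.001] | after turn [-0.001  0.    -0.001]
```

>>> apply_moves(steps=[[[0,0,0],[0,0,-0.02],0.0],[[0,0,0],[0,0,-0.02],0.0],[[0,0,0],[0,0,-0.02],0.0],[[0,0,0],[0,0,-0.02],0.0],[[0,0,0],[0,0,-0.02],0.0],[[0,0,0],[0,0,-0.02],0.0],[[0,0,0],[0,0,-0.02],0.0],[[0,0,0],[0,0,0],0.0]])

```text
clock: 34.43
eef_pos: [0.5366, 0.3149, 0.1409]
tool_rot: [-0.597, 0.802, 0.0, -0.0]
ft_force: [0.3, -1.5, -1.6]
grip_width: 0.0192
grasp_force: 95.0
```

```bash
python3 d.py .537 .316 .143 203.1
```

```text
t 34.43 pos [0.5366 0.3149 0.1409] psi -106.66 q [ 30.  31.  10.  69.   0. -43.] tilt 0.03 F [ 0.3 -1.5 -1.6] T [-0.29 -0.06 -2.27] w 0.0192 gf 95.0
turn units -1.7209 deg 309.8 | shift before turn [-0.006 -0.001 -0.011] | after turn [-0.004  0.004 -0.011]
```

>>> apply_moves(steps=[[[0,0,0],[0,0,0.02],0.0],[[0,0,0],[0,0,0.015],0.0],[[0,0,0.005],[0,0,0],0.0],[[0,0,0.008],[0,0,0],0.0],[[0,0,0.008],[0,0,0],0.0],[[0,0,0.008],[0,0,0],0.0],[[0,0,0],[0,0,0],0.0],[[0,0,0],[0,0,0],0.0]])

```text
clock: 35.1
eef_pos: [0.5363, 0.3156, 0.1352]
tool_rot: [-0.555, 0.832, 0.0, -0.0]
ft_force: [0.1, 0.5, -1.4]
grip_width: 0.0192
grasp_force: 63.9
```

```bash
python3 d.py .537 .316 .1342 203.1
```

```text
t 35.1 pos [0.5363 0.3156 0.1352] psi -112.63 q [ 30.  31.   9.  68.   0. -37.] tilt 0.02 F [ 0.1  0.5 -1.4] T [-0.02  0.03 -0.01] w 0.0192 gf 63.9
turn units -1.7541 deg 315.7 | shift before turn [-0.003 -0.003  0.005] | after turn [-0.004  0.     0.005]
```

>>> apply_moves(steps=[[[0,0,0.004],[0,0,0],0.0],[[0,0,0.004],[0,0,0],0.0],[[0,0,0.001],[0,0,0.02],0.0],[[0,0,0.0015],[0,0,0.028],0.0],[[0,0,0.0015],[0,0,0.028],0.0],[[0,0,0.0015],[0,0,0.028],0.0],[[0,0,0.0015],[0,0,0.028],0.0],[[0,0,0],[0,0,0],0.0]])

```text
clock: 35.77
eef_pos: [0.537, 0.3159, 0.134]
tool_rot: [-0.371, 0.929, 0.0, 0.001]
ft_force: [-0.4, -1.0, 6.2]
grip_width: 0.0189
grasp_force: 60.6
```

```bash
python3 d.py .537 .316 .1342 203.1
```

```text
t 35.77 pos [0.537  0.3159 0.134 ] psi -136.5 q [ 30.  31.   9.  68.   0. -13.] tilt 0.14 F [-0.4 -1.   6.2] T [-0.1   0.28 -0.21] w 0.0189 gf 60.6
turn units -1.8867 deg 339.6 | shift before turn [-0.     0.    -0.001] | after turn [-0.     0.    -0.001]
```

>>> apply_moves(steps=[[[0,0,0.0015],[0,0,0.028],0.0],[[0,0,0.0015],[0,0,0.028],0.0],[[0,0,0.0015],[0,0,0.028],0.0],[[0,0,0.0015],[0,0,0.028],0.0],[[0,0,0.0015],[0,0,0.028],0.0],[[0,0,0.0015],[0,0,0.028],0.0],[[0,0,0.0015],[0,0,0.028],0.0],[[0,0,0],[0,0,0],0.0]])

```text
clock: 36.43
eef_pos: [0.5367, 0.3156, 0.1315]
tool_rot: [-0.072, 0.997, 0.0, 0.001]
ft_force: [-1.5, -1.0, 5.0]
grip_width: 0.019
grasp_force: 60.7
```

```bash
python3 d.py .537 .316 .1342 203.1
```

```text
t 36.43 pos [0.5367 0.3156 0.1315] psi -171.69 q [30. 31.  9. 67. -0. 22.] tilt 0.07 F [-1.5 -1.   5. ] T [-0.29  0.35 -0.16] w 0.019 gf 60.7
turn units -0.0822 deg 14.8 | shift before turn [-0.002  0.002 -0.014] | after turn [-0.002  0.001 -0.014]
```

>>> apply_moves(steps=[[[0,0,0.0015],[0,0,0.028],0.0],[[0,0,0.0015],[0,0,0.028],0.0],[[0,0,0.0015],[0,0,0.028],0.0],[[0,0,0.0015],[0,0,0.028],0.0],[[0,0,0.0015],[0,0,0.028],0.0],[[0,0,0.0015],[0,0,0.028],0.0],[[0,0,0],[0,0,0],0.0],[[0,0,0],[0,0,0],0.0]])

```text
clock: 37.1
eef_pos: [0.5366, 0.3158, 0.1293]
tool_rot: [0.188, 0.982, 0.001, 0.0]
ft_force: [-0.4, 0.3, 4.4]
grip_width: 0.019
grasp_force: 60.5
```

```bash
python3 d.py .537 .316 .1342 203.1
```

```text
t 37.1 pos [0.5366 0.3158 0.1293] psi 158.29 q [30. 32.  9. 67.  0. 52.] tilt 0.07 F [-0.4  0.3  4.4] T [-0.06  0.38 -0.12] w 0.019 gf 60.5
turn units -0.2489 deg 44.8 | shift before turn [-0.001  0.001 -0.024] | after turn [-0.002  0.    -0.024]
```

>>> apply_moves(steps=[[[0,0,0.001],[0,0,0.018],0.0],[[0,0,0.001],[0,0,0.018],0.0],[[0,0,0.001],[0,0,0.018],0.0],[[0,0,0.001],[0,0,0.018],0.0],[[0,0,0.001],[0,0,0.018],0.0],[[0,0,0],[0,0,0],0.0],[[0,0,0],[0,0,0],0.0],[[0,0,0],[0,0,0],0.0]])

```text
clock: 37.77
eef_pos: [0.5364, 0.3159, 0.1283]
tool_rot: [0.325, 0.946, 0.0, 0.0]
ft_force: [-1.9, 1.1, 5.5]
grip_width: 0.0193
grasp_force: 60.1
```

```bash
python3 d.py .537 .316 .1342 203.1
```

```text
t 37.77 pos [0.5364 0.3159 0.1283] psi 142.11 q [30. 32.  9. 67.  0. 68.] tilt 0.05 F [-1.9  1.1  5.5] T [-0.09  0.4   0.06] w 0.0193 gf 60.1
turn units -0.3388 deg 61.0 | shift before turn [-0.002  0.002 -0.03 ] | after turn [-0.003 -0.001 -0.03 ]
```

>>> apply_moves(steps=[[[0,0,0.001],[0,0,0.015],0.0],[[0,0,0.001],[0,0,0.015],0.0],[[0,0,0],[0,0,0.015],0.0],[[0,0,0],[0,0,0],0.0],[[0,0,0],[0,0,0],0.0],[[0,0,0],[0,0,0],0.0],[[0,0,0],[0,0,0],0.0],[[0,0,0],[0,0,0],0.0]])

```text
clock: 38.43
eef_pos: [0.5366, 0.316, 0.1283]
tool_rot: [0.389, 0.921, 0.0, 0.001]
ft_force: [-1.0, -1.1, 6.8]
grip_width: 0.0193
grasp_force: 88.5
```

```bash
python3 d.py .537 .316 .1342 203.1
```

```text
t 38.43 pos [0.5366 0.316  0.1283] psi 134.27 q [31. 32.  9. 67. -0. 76.] tilt 0.1 F [-1.  -1.1  6.8] T [-0.4   0.18  1.6 ] w 0.0193 gf 88.5
turn units -0.3824 deg 68.8 | shift before turn [-0.001  0.001 -0.029] | after turn [-0.002 -0.001 -0.029]
```

The lid met its end stop: torque rose to 1.6 N m with lid_grip 18 mm above the mouth. I let go, back off and check.

>>> apply_moves(steps=[[[0,0,0],[0,0,0],0.3],[[0,0,0],[0,0,0],0.5],[[0,0,0],[0,0,0],0.5],[[0,0,0],[0,0,0],0.5],[[0,0,-0.05],[0,0,0],0.5],[[0,0,-0.12],[0,0,0],0.5],[[0,0,-0.15],[0,0,0],0.5],[[0,0,-0.1],[0,0,0],0.5]])

```text
clock: 39.1
eef_pos: [0.537, 0.3157, 0.2141]
tool_rot: [0.393, 0.92, 0.001, 0.001]
ft_force: [-0.3, -0.2, 1.1]
grip_width: 0.0429
grasp_force: 0.0
```

```bash
python3 look.py; python3 d.py .505 -.2185 .2 184.9
```

```text
white px 363.0 234.0 xy [ 0.5055 -0.2198] size [23. 57.] ang 5.8 z 0.0214
white px 393.0 232.0 xy [ 0.5096 -0.3074] size [22. 51.] ang 179.7 z 0.022
white px 189.0 233.0 xy [0.5197 0.2819] size [26. 77.] ang 154.0 z 0.0636
white px 378.0 211.0 xy [ 0.5738 -0.2687] size [21. 33.] ang 0.2 z 0.0215
white px 207.0 150.0 xy [0.7357 0.2145] size [22. 23.] ang 20.6 z 0.1486
t 39.3 pos [0.5369 0.3157 0.2122] psi 133.77 q [30. 29. 17. 78.  0. 77.] tilt 0.11 F [-0.4 -0.5 -0.4] T [-0.02  0.03  0.05] w 0.0425 gf 0.0
turn units -0.2841 deg 51.1 | shift before turn [-1.819 -1.963  0.061] | after turn [ 0.387 -2.648  0.061]
```

>>> apply_moves(steps=[[[0,0,0],[0,0,-0.0355],0.5],[[0,0,0],[0,0,-0.0355],0.5],[[0,0,0],[0,0,-0.0355],0.5],[[0,0,0],[0,0,-0.0355],0.5],[[0,0,0],[0,0,-0.0355],0.5],[[0,0,0],[0,0,-0.0355],0.5],[[0,0,0],[0,0,-0.0355],0.5],[[0,0,0],[0,0,-0.0356],0.5]])

```text
clock: 39.97
eef_pos: [0.5355, 0.3149, 0.2092]
tool_rot: [-0.046, 0.999, -0.001, -0.002]
ft_force: [-1.2, 0.9, -0.9]
grip_width: 0.0427
grasp_force: 0.0
```

>>> apply_moves(steps=[[[0.02,-0.14,0],[0,0,0],0.5],[[0.023,-0.165,0],[0,0,0],0.5],[[0.023,-0.165,0],[0,0,0],0.5],[[0.023,-0.165,0],[0,0,0],0.5],[[0.023,-0.165,0],[0,0,0],0.5],[[0.023,-0.165,0],[0,0,0],0.5],[[0.023,-0.165,0],[0,0,0],0.5],[[0.023,-0.165,0],[0,0,0],0.5]])

```text
clock: 40.63
eef_pos: [0.521, 0.0527, 0.2096]
tool_rot: [-0.043, 0.999, -0.0, -0.002]
ft_force: [-0.1, -0.0, 0.4]
grip_width: 0.0426
grasp_force: 0.0
```

>>> apply_moves(steps=[[[0.023,-0.165,0.05],[0,0,0],0.5],[[0.023,-0.165,0.05],[0,0,0],0.5],[[0.023,-0.165,0.05],[0,0,0],0.5],[[0.023,-0.165,0.05],[0,0,0],0.5],[[0.023,-0.165,0.05],[0,0,0],0.5],[[0.023,-0.165,0.05],[0,0,0],0.5],[[0.023,-0.165,0.05],[0,0,0],0.5],[[0.0,-0.1,0.05],[0,0,0],0.5]])

```text
clock: 41.3
eef_pos: [0.5098, -0.2011, 0.1292]
tool_rot: [-0.041, 0.999, 0.0, -0.002]
ft_force: [0.6, 1.0, 0.4]
grip_width: 0.0426
grasp_force: 0.0
```

```bash
python3 look.py; python3 d.py .505 -.2185 .023 184.9;  python3 - <<'E'
from h import *
z=np.load("now.npz"); cv2.imwrite("pics/c5.png",np.hstack([cv2.resize(z["im"][190:270,130:230],(400,320),interpolation=cv2.INTER_CUBIC),cv2.resize(z["si"][180:260,330:430],(400,320),interpolation=cv2.INTER_CUBIC)])[:,:,::-1])
for n,i,d in(("top","im","d"),("scene","si","sd")):
    P=cloud(n,z[d]); m=np.hypot(P[...,0]-.537,P[...,1]-.316)<.012; print(n,"bar top z",np.percentile(P[m][:,2],[25,50,75]).round(4))
E
```

```text
white px 170.0 224.0 xy [0.5358 0.3154] size [20. 52.] ang 140.2 z 0.1367
white px 189.0 231.0 xy [0.5248 0.282 ] size [33. 86.] ang 164.3 z 0.0635
white px 207.0 150.0 xy [0.7354 0.2141] size [23. 25.] ang 34.6 z 0.1489
t 41.5 pos [ 0.5105 -0.1983  0.1296] psi -175.17 q [-21.  24.  -4.  63.   0. -26.] tilt 0.22 F [-0.1  0.4 -0.6] T [ 0.02 -0.    0.03] w 0.0426 gf 0.0
turn units -0.0004 deg 0.1 | shift before turn [ 0.036 -0.098  0.533] | after turn [ 0.036 -0.098  0.533]
top bar top z [0.1338 0.1362 0.1382]
scene bar top z [0.1348 0.1368 0.1406]
```

View pics/c5.png

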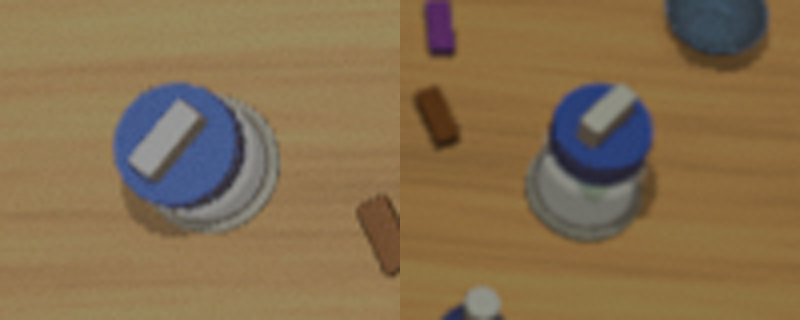

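The lid sits level on the jar with its bar top at z ≈ 0.137 m (105+18+14 mm), so it is fully home. I now straighten the slightly skewed long tablet.

>>> apply_moves(steps=[[[0.018,-0.05,0],[0,0,0],0.5],[[0.018,-0.048,0.02],[0,0,0],0.5],[[0,0,0.12],[0,0,0],0.5],[[0,0,0.12],[0,0,0],0.5],[[0,0,0.06],[0,0,0],0.5],[[0,0,0],[0,0,0],0.5],[[0,0,0],[0,0,0],0.5],[[0,0,0],[0,0,0],0.5]])

```text
clock: 42.17
eef_pos: [0.5072, -0.2188, 0.0683]
tool_rot: [-0.043, 0.999, -0.0, 0.001]
ft_force: [-0.0, 0.1, 0.3]
grip_width: 0.0429
grasp_force: 0.0
```

```bash
python3 look.py; python3 d.py .505 -.2185 .024 184.9
```

```text
white px 170.0 224.0 xy [0.5358 0.3155] size [20. 53.] ang 139.4 z 0.1366
white px 189.0 231.0 xy [0.5251 0.2819] size [35. 88.] ang 164.4 z 0.0633
white px 386.0 199.0 xy [ 0.5723 -0.2519] size [ 11. 114.] ang 159.7 z 0.5164
white px 207.0 150.0 xy [0.7356 0.2144] size [23. 25.] ang 40.7 z 0.1479
t 42.37 pos [ 0.5073 -0.2189  0.0685] psi -175.09 q [-23.  28.  -8.  54.  -0. -28.] tilt 0.15 F [ 1.3 -0.1 -0.1] T [ 0.   -0.03  0.  ] w 0.0424 gf 0.0
turn units -1.9999 deg 360.0 | shift before turn [0.011 0.003 0.222] | after turn [0.011 0.003 0.222]
```

>>> apply_moves(steps=[[[0.011,0.003,0.07],[0,0,0],0.5],[[0,0,0.08],[0,0,0],0.5],[[0,0,0.05],[0,0,0],0.5],[[0,0,0.022],[0,0,0],0.5],[[0,0,0],[0,0,0],0.5],[[0,0,0],[0,0,0],0.4],[[0,0,0],[0,0,0],0.2],[[0,0,0],[0,0,0],0.0]])

```text
clock: 43.03
eef_pos: [0.505, -0.2186, 0.0239]
tool_rot: [-0.043, 0.999, -0.0, 0.001]
ft_force: [0.5, -0.7, -0.1]
grip_width: 0.0227
grasp_force: 60.3
```

>>> apply_moves(steps=[[[0,0,0],[0,0,0],0.0],[[0,0,0],[0,0,0],0.0],[[0,0,0],[0,0,0],0.0],[[0,0,0],[0,0,0],0.0],[[0,0,-0.02],[0,0,0],0.0],[[-0.02,-0.022,0],[0,0,0.015],0.0],[[0,0,0],[0,0,0.015],0.0],[[0,0,0],[0,0,0],0.0]])

```text
clock: 43.7
eef_pos: [0.5082, -0.2222, 0.0267]
tool_rot: [0.005, 1.0, 0.0, -0.0]
ft_force: [-0.5, -0.7, -0.6]
grip_width: 0.0224
grasp_force: 60.5
```

```bash
python3 look.py>/dev/null; python3 d.py .509 -.223 .0245 179.5
```

```text
t 43.9 pos [ 0.508  -0.222   0.0265] psi 179.55 q [-24.  31. -10.  49.  -0. -23.] tilt 0.06 F [-1.  -0.8  0.8] T [ 0.04  0.01 -0.02] w 0.0223 gf 60.5
turn units 0.0003 deg -0.1 | shift before turn [-0.005 -0.005  0.01 ] | after turn [-0.005 -0.005  0.01 ]
```

>>> apply_moves(steps=[[[-0.005,-0.005,0],[0,0,0],0.0],[[0,0,0.012],[0,0,0],0.0],[[0,0,0],[0,0,0],0.0],[[0,0,0],[0,0,0],0.0],[[0,0,0],[0,0,0],0.3],[[0,0,0],[0,0,0],0.4],[[0,0,0],[0,0,0],0.5],[[0,0,0],[0,0,0],0.5]])

```text
clock: 44.57
eef_pos: [0.5096, -0.2233, 0.0245]
tool_rot: [0.004, 1.0, -0.0, 0.0]
ft_force: [-0.3, -0.1, -0.3]
grip_width: 0.0424
grasp_force: 0.0
```

>>> apply_moves(steps=[[[0,0,-0.05],[0,0,0],0.5],[[0,0,-0.1],[0,0,0],0.5],[[0,0,-0.15],[0,0,0],0.5],[[0,0,-0.15],[0,0,0],0.5],[[0,0.14,-0.1],[0,0,0],0.5],[[0,0.165,0],[0,0,0],0.5],[[0,0.165,0],[0,0,0],0.5],[[0,0.165,0],[0,0,0],0.5]])

```text
clock: 45.23
eef_pos: [0.511, -0.0953, 0.1361]
tool_rot: [0.005, 1.0, -0.0, 0.001]
ft_force: [1.1, 0.0, 0.4]
grip_width: 0.0424
grasp_force: 0.0
```

>>> apply_moves(steps=[[[0,0.165,0],[0,0,0],0.5],[[0,0.165,0],[0,0,0],0.5],[[0,0.1,0],[0,0,0],0.5],[[0,0,0],[0,0,0],0.5],[[0,0,0],[0,0,0],0.5],[[0,0,0],[0,0,0],0.5],[[0,0,0],[0,0,0],0.5],[[0,0,0],[0,0,0],0.5]])

```text
clock: 45.9
eef_pos: [0.5114, -0.0114, 0.1346]
tool_rot: [0.005, 1.0, -0.0, 0.0]
ft_force: [0.4, -0.0, 1.0]
grip_width: 0.0425
grasp_force: 0.0
```

```bash
python3 look.py; python3 d.py; python3 - <<'E'
from h import *
z=np.load("now.npz"); cv2.imwrite("pics/c6.png",np.hstack([cv2.resize(z["im"][190:260,330:425],(400,295),interpolation=cv2.INTER_CUBIC),cv2.resize(z["si"][140:340,150:400],(400,320),interpolation=cv2.INTER_CUBIC)[:295]])[:,:,::-1])
E
```

```text
white px 393.0 232.0 xy [ 0.5091 -0.3073] size [22. 51.] ang 179.0 z 0.0219
white px 364.0 233.0 xy [ 0.5082 -0.2243] size [22. 53.] ang 178.8 z 0.0218
white px 189.0 231.0 xy [0.5242 0.2815] size [28. 86.] ang 162.9 z 0.0639
white px 170.0 224.0 xy [0.536  0.3155] size [19. 53.] ang 140.2 z 0.1365
white px 378.0 211.0 xy [ 0.5737 -0.2687] size [21. 33.] ang 179.8 z 0.0217
white px 207.0 150.0 xy [0.7357 0.2143] size [23. 25.] ang 35.2 z 0.1486
t 46.1 pos [ 0.5113 -0.011   0.1343] psi 179.42 q [-1. 20. -9. 61. -0. -1.] tilt 0.01 F [ 0.7 -0.2  0.5] T [0.01 0.03 0.04] w 0.0428 gf 0.0
```

View pics/c6.png

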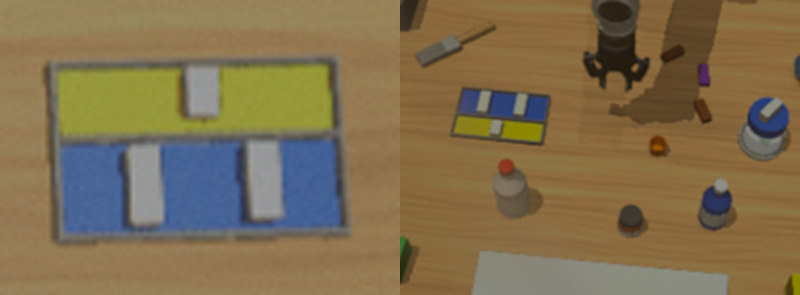

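The tray now holds two longs square in blue at (145,183) and (263,180) and the short square in yellow at (202,90). The lid is on the jar at (768,120), and the gripper is clear of everything.

```bash
python3 -c "
from workcell import bot
print(bot.job_done())"
```

```text
the job is handed in; nothing more can be done
None
```

I handed the job in at about 46 s: two long tablets are in the blue row, the short one is in the yellow row, the only puck is in the jar, and the lid is screwed to its end stop and released.

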